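# Fill the docks and the spacer jar at the packing bench

## Robot

A 6-joint arm with a two-finger parallel gripper is mounted at the origin on the work surface. World frame = base frame: x ahead of the robot, y to its left, z up, the work surface at z = 0. Lengths are in m, angles in rad, forces in N, time in s.
With the tool pointing down it reaches from about 0.35 to 0.775 m from the base axis. Payload 7.3 kg.
Tool frame: the origin (TCP) lies on the centre line of the jaws, within the pads' length; the fingertips stand robot.tip_reach ahead of it and the grasp point (between the pads) lies 11 mm behind it (robot.tip_reach is the distance from the TCP to the fingertips, in m); z points along the fingers, y is the line along which they close (so a half turn about z gives the same grasp; the last joint's range is limited). The gripper opens to 92 mm and grips with 3 to 60 N. Pads are 19 mm wide; open, the fingers measure 130 mm over their backs; the gripper's body (75 mm by 190 mm) begins 47 mm behind the grasp point.
Start: joints at [-1.303, 0.342, 1.524, -0, 1.275, -0.146], TCP at [0.211, -0.481, 0.235] pointing down, gripper open.
Joint ranges: [-2.53, 2.53], [-0.77, 2.02], [0.04, 2.7], [-1, 4.14], [0.28, 2.66], [-3.11, 3.11]. Speed limits (rad/s): [2.57, 2.57, 3.14, 3.14, 3.14, 3.14].

## Interface

Orientations are given as a 3x3 rotation matrix whose columns are the frame's x, y, z axes.
In Python, from rig import robot gives the robot as it stands.
- The arm moves only by the tool send_rows, never from a script. Its argument "targets" is a list of rows, each an object of numbers: "x", "y", "z": the shift along the world's x, y, z as a fraction of full scale; "rx", "ry", "rz": the turn, a rotation vector about the world's x, y, z as a fraction of full scale; "claw": the closure, from 0 (fully open) to 1 (shut). A call has 1 to 5 rows; each row is the pose to reach, as a shift and turn from the pose commanded when the call began; what a row does not reach only later rows make up. Full scale, the value 1, is 0.2 m for a shift and 30 degrees for a turn. A row lasts 1/10 s, in which the tool goes at most 50 mm and 8.59 degrees, less where a joint would pass 70% of its speed; a pose out of reach is approached as far as the arm can. A call with a number of a shift or a turn outside -1 to 1 is refused whole. A call with a gripper value outside its range is refused whole. The fingers move at their own pace and stop on an object; "grip_force" is the grip in N (left out, the last holds). Time passes only in rows, so rows that repeat a pose let the fingers close. It gives the time, the measured TCP pose, the force, the opening and the grip force at its end, in the units of the state.
- robot.get_obs(): the state, without advancing time (a new reading comes with each control period).
- robot.capture(name): name is "scene" or "top"; returns the picture (480x640x3 uint8, blue, green, red); there is no depth.
- robot.camera_info(name): a dict with "fx", "fy", "cx", "cy" (pixels), "rvec" (rotation vector, rad) and "tvec" (3), from world to camera coordinates, as OpenCV has them. Camera axes: x right, y down, z forward; pixel columns grow to the right and rows downward; lengths in m; the calibration is good to about 2 mm. A picture is of the moment at which its call begins. camera_info takes no time and is no camera call.
- robot.job_done(): hands the job in; it is judged then, once.
The state is a dict: "clock": time; "joints": joint angles; "dq": joint speeds; "tau": joint torques, N m; "tool_pos": TCP position; "tcp_rot": TCP orientation; "force": force on the tool from outside, world axes, zero at the start; "torque": the same for the moment, N m; "grip_width": finger opening in m; "gripper_force": force on a finger pad.
Only numpy, scipy, OpenCV 4.12 (cv2) and the standard library are available. Lean on these libraries where they do the work, as an engineer would, in place of code of your own. Each camera call takes 0.05 s, during which the arm holds its last target. There are 200 camera calls.

## Task

Slide every circuit board on the mat fully home into the dock of its own colour, brass-contact edge first and flat on the mat. Once they are all in, pour all the yellow spacers from the cup through the funnel into the jar, then stand the empty cup upright in the middle of the orange coaster, and finally press the green button all the way down to call the kit complete. Leave the tape, screwdriver, carton and rubber block where they are, and leave the boards home at the end.

Things in the scene. Friction and masses are not known exactly. Their poses are not given: they have to be found in the camera images.
- board_red: black circuit board with a red grip: a flat plate 90 (x) x 64 (y) x 5 (z) mm lying on the mat, origin at the centre of its underside, +x its leading edge (brass contacts). The red grip block stands on the plate at x = -28 mm, y = 0; it measures 16 (x) x 18 (y) mm and reaches from z = 5 to 35 mm. May be absent
- dock_red: fixed white dock, red top, for the board with the red grip; origin at the slot's mouth centre, at mat level. The slot runs 56 mm along +x to a stop, 67 mm wide (y), 8 mm high; the mat is its floor. Flared cheeks stand 17 mm out before the mouth. Outside 89 wide, 22 high, 66 mm deep. A board fully home has its centre at x = +11 mm here and its grip in front of the mouth
- board_yellow: black circuit board with a yellow grip: a flat plate 90 (x) x 64 (y) x 5 (z) mm lying on the mat, origin at the centre of its underside, +x its leading edge (brass contacts). The yellow grip block stands on the plate at x = -28 mm, y = 0; it measures 16 (x) x 18 (y) mm and reaches from z = 5 to 35 mm. May be absent
- dock_yellow: fixed white dock, yellow top, for the board with the yellow grip; origin at the slot's mouth centre, at mat level. The slot runs 56 mm along +x to a stop, 67 mm wide (y), 8 mm high; the mat is its floor. Flared cheeks stand 17 mm out before the mouth. Outside 89 wide, 22 high, 66 mm deep. A board fully home has its centre at x = +11 mm here and its grip in front of the mouth
- board_blue: black circuit board with a blue grip: a flat plate 90 (x) x 64 (y) x 5 (z) mm lying on the mat, origin at the centre of its underside, +x its leading edge (brass contacts). The blue grip block stands on the plate at x = -28 mm, y = 0; it measures 16 (x) x 18 (y) mm and reaches from z = 5 to 35 mm. May be absent
- dock_blue: fixed white dock, blue top, for the board with the blue grip; origin at the slot's mouth centre, at mat level. The slot runs 56 mm along +x to a stop, 67 mm wide (y), 8 mm high; the mat is its floor. Flared cheeks stand 17 mm out before the mouth. Outside 89 wide, 22 high, 66 mm deep. A board fully home has its centre at x = +11 mm here and its grip in front of the mouth
- cup: loose aluminium cup, open at the top, 75 mm high, 56 mm across at the foot and 68 mm at the rim, walls 4 mm, floor 5 mm; origin at the centre of its underside, z up along its axis. It holds the spacers at the start
- spacer0: yellow plastic spacer, a solid cylinder 18 mm across and 20 mm long; origin at the centre of one end face. Starts in the cup; may be absent
- spacer1: yellow plastic spacer, a solid cylinder 18 mm across and 20 mm long; origin at the centre of one end face. Starts in the cup; may be absent
- spacer2: yellow plastic spacer, a solid cylinder 18 mm across and 20 mm long; origin at the centre of one end face. Starts in the cup; may be absent
- spacer3: yellow plastic spacer, a solid cylinder 18 mm across and 20 mm long; origin at the centre of one end face. Starts in the cup; may be absent
- spacer4: yellow plastic spacer, a solid cylinder 18 mm across and 20 mm long; origin at the centre of one end face. Starts in the cup; may be absent
- spacer5: yellow plastic spacer, a solid cylinder 18 mm across and 20 mm long; origin at the centre of one end face. Starts in the cup; may be absent
- jar: fixed clear jar under an orange funnel; origin at the centre of its base on the mat, z up. Jar inside 64 mm across, floor at z = 10 mm; funnel throat 56 mm across at z = 92 mm, funnel mouth 126 mm across inside at the rim, z = 145 mm (132 mm across outside)
- coaster: flat round orange coaster with a black centre, 90 mm across, 4 mm thick, fixed; origin at the centre of its underside
- button (a joint): travel of the green push button (36 mm across, pointing up): 0 up, 0.006 m fully down, needs about 5 N
- button_top (a point): centre of the green button's top face
- tape_roll: clear roll of tape lying flat, 64 mm across, 22 mm high; a bystander, to be left alone
- screwdriver: screwdriver, 140 mm, lying on the mat; origin near its middle underneath; a bystander, to be left alone
- carton: small closed white carton, 85 x 60 x 40 mm; a bystander, to be left alone
- eraser: black rubber block, 60 x 30 x 16 mm; a bystander, to be left alone
Things that resemble listed ones, but are neither listed nor needed, are in the scene too. Leave any purple or turquoise look-alike of the board_blue alone.

How it is judged:
By the outcome, as a careful person would: the job done as asked, in the order asked, and still so for the second after the job is handed in, with the robot touching nothing.
Of board_red, board_yellow, board_blue only 2 to 3 are there at a start; the rules pass over those that are not, and their reading is None.
Of spacer3, spacer4, spacer5 only 1 to 3 are there at a start; the rules pass over those that are not, and their reading is None.
At some moment in a run one of board_red, board_yellow, board_blue may be knocked a few centimetres aside while the robot is not near it.
It also fails if it takes over 192 s, if anything falls off the work surface, if the arm or the gripper's body presses on something with over 40 N, if the wrist force passes 120 N, or if a joint passes its speed limit or range.

## Working session

There is one attempt and no reset: what is moved stays moved. The work goes in short steps, Python scripts to look and compute and a tool call to move; the robot and the scene stay as the last step left them, time stands still between calls to the robot, and variables do not carry over. Pictures are saved under pics/ and viewed, at most 14 in all, crops included, and the job is handed in when it is done.

Besides the shell and the picture viewer there is one more tool, called after "Call:" as name(argument=value, ...) on one line, values as JSON. send_rows: Moves the arm, as the interface text tells. Shift numbers are shares of 0.2 m and turn numbers shares of 30 degrees, none past 1 either way. Its arguments: {"type":"object","properties":{"targets":{"type":"array","items":{"type":"object","properties":{"x":{"type":"number"},"y":{"type":"number"},"z":{"type":"number"},"rx":{"type":"number"},"ry":{"type":"number"},"rz":{"type":"number"},"claw":{"type":"number"}}}},"grip_force":{"type":"number"}},"required":["targets"]}

```bash
ls; mkdir -p pics; python3 - <<'E'
from rig import robot
import cv2
for n in("scene","top"):
    cv2.imwrite(f"pics/{n}0.png",robot.capture(n)); print(n,robot.camera_info(n))
o=robot.get_obs(); print(o, robot.tip_reach)
E
```

```text
pics
scene {'fx': 451.0541975778033, 'fy': 451.0541975778033, 'cx': 321.9829582481659, 'cy': 239.43584875963737, 'rvec': array([ 0.9133114 ,  2.6540314 , -0.89089479]), 'tvec': array([ 0.34225901, -0.16907565,  1.15711353])}
top {'fx': 571.4151144080864, 'fy': 571.4151144080864, 'cx': 319.38260897346896, 'cy': 236.5040198308005, 'rvec': array([ 2.16622745, -2.11068527,  0.1534778 ]), 'tvec': array([-0.01324079,  0.42318337,  1.35474802])}
{'clock': 0.1, 'joints': array([-1.30302778e+00,  3.42662290e-01,  1.52491024e+00, -7.98094643e-06,
        1.27540351e+00, -1.45987943e-01]), 'dq': array([ 2.58916009e-04, -1.10793190e-03, -1.89241742e-03,  7.54102198e-04,
        5.43822678e-04, -9.23128468e-05]), 'tau': array([ 1.81714935e-03, -4.32004309e+01, -2.44695139e+01,  7.18577486e-02,
        5.26123925e-02, -4.90028515e-05]), 'tool_pos': array([ 0.21100787, -0.48034854,  0.23411358]), 'tcp_rot': array([[ 9.15616085e-01,  4.02053536e-01, -3.73379976e-04],
       [ 4.02053663e-01, -9.15615136e-01,  1.33206820e-03],
       [ 1.93690372e-04, -1.36978186e-03, -9.99999043e-01]]), 'force': array([-0.05612108,  0.19379535,  0.18148002]), 'torque': array([ 0.00680075, -0.02753316, -0.00107435]), 'gripper_force': 0.0, 'grip_width': 0.09184782727322793} 0.008
```

View pics/top0.png

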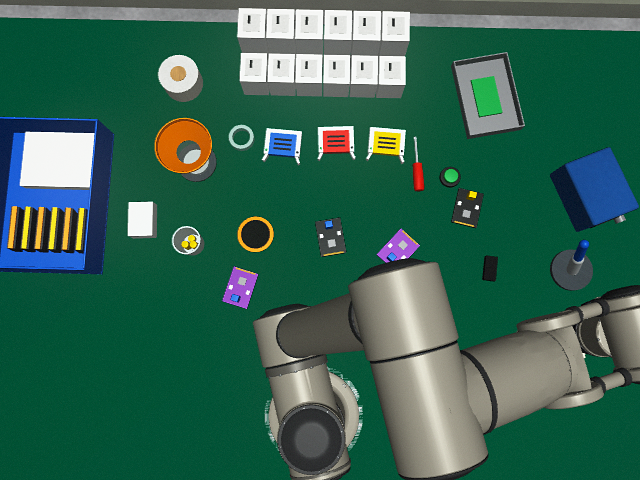

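View pics/scene0.png

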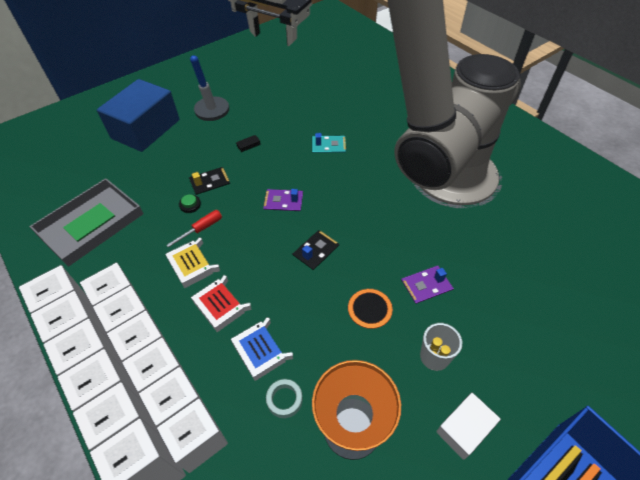

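The top view shows a black board with a blue grip at (330,237) and another with a yellow grip at (467,207). The docks are blue (283,143), red (336,141) and yellow (387,142), with mouths towards the robot. The cup is at (186,240), the jar (183,146), the coaster (255,234) and the button (450,176). Three look-alikes are purple at (240,287) and (398,247), and turquoise at scene (329,144). I see no red board so far.

```bash
cat > h.py <<'E'
import numpy as np, cv2
from rig import robot
def cam(n):
    c=robot.camera_info(n); R=cv2.Rodrigues(c["rvec"])[0]
    return np.array([[c["fx"],0,c["cx"]],[0,c["fy"],c["cy"]],[0,0,1]]),R,np.array(c["tvec"])
def ray(n,uv,z):
    K,R,t=cam(n); C=-R.T@t; uv=np.atleast_2d(np.array(uv,float))
    d=(R.T@np.linalg.inv(K)@np.c_[uv,np.ones(len(uv))].T).T
    return C[:2]+d[:,:2]*((z-C[2])/d[:,2])[:,None]
def blobs(im,lo,hi,amin=20,roi=None):
    m=cv2.inRange(cv2.cvtColor(im,cv2.COLOR_BGR2HSV),np.array(lo),np.array(hi))
    if roi: k=np.zeros_like(m);x0,y0,x1,y1=roi;k[y0:y1,x0:x1]=255;m&=k
    n,l,s,c=cv2.connectedComponentsWithStats(m)
    return [(c[i].round(1),s[i,4],(l==i)) for i in range(1,n) if s[i,4]>=amin]
HUE=dict(red=((0,140,70),(8,255,255)),yellow=((22,140,90),(34,255,255)),blue=((100,130,70),(122,255,255)),orange=((8,150,90),(20,255,255)),green=((45,120,130),(75,255,255)))
E
python3 - <<'E'
from h import *
im=robot.capture("top"); cv2.imwrite("pics/t1.png",im)
K,R,t=cam("top"); print("camC",(-R.T@t).round(3))
for n,(lo,hi) in HUE.items():
    for c,a,m in blobs(im,lo,hi,25):
        if 120<c[0]<500 and 100<c[1]<320: 
            ys,xs=np.nonzero(m); r=cv2.minAreaRect(np.c_[xs,ys].astype(np.float32))
            print(n,c,a,"z0",ray("top",c,0)[0].round(4),"z.035",ray("top",c,.035)[0].round(4),"rect",np.round(r[1],1),round(r[2]))
a=cv2.resize(im[180:270,290:440],None,fx=4,fy=4,interpolation=2)[:, :400]
b=cv2.resize(im[170:260,425:525],None,fx=4,fy=4,interpolation=2)
cv2.imwrite("pics/crop1.png",np.hstack([a,b]))
E
```

```text
camC [ 0.214 -0.017  1.403]
red [335.8 141.3] 504 z0 [ 0.6747 -0.0372] z.035 [ 0.6632 -0.0367] rect [22. 26.] 90
red [417.9 176.6] 274 z0 [ 0.5874 -0.2462] z.035 [ 0.5781 -0.2405] rect [28. 10.] 90
yellow [386.3 142.7] 485 z0 [ 0.6742 -0.1658] z.035 [ 0.6627 -0.1621] rect [26.6 22.3] 5
yellow [472.2 194. ] 50 z0 [ 0.5459 -0.3822] z.035 [ 0.5376 -0.3731] rect [7.8 6.1] 14
yellow [463.2 223.1] 28 z0 [ 0.4711 -0.3588] z.035 [ 0.4647 -0.3503] rect [18.7  1.5] 14
yellow [189.4 242.4] 130 z0 [0.4053 0.3205] z.035 [0.4005 0.312 ] rect [11.8 15.7] 49
yellow [332.6 253.1] 26 z0 [ 0.3876 -0.0357] z.035 [ 0.3833 -0.0352] rect [ 1.5 18.4] 81
blue [282.  144.1] 483 z0 [0.664  0.0996] z.035 [0.6528 0.0967] rect [26.4 21.8] 5
blue [328.3 223.8] 51 z0 [ 0.4609 -0.0233] z.035 [ 0.4547 -0.0231] rect [7. 7.] 90
blue [391.5 256.5] 48 z0 [ 0.3829 -0.1812] z.035 [ 0.3787 -0.1771] rect [7.1 5.7] 45
blue [234.6 297.6] 53 z0 [0.2719 0.2014] z.035 [0.2704 0.196 ] rect [8.5 6.3] 18
orange [181.6 143.6] 2056 z0 [0.6591 0.3559] z.035 [0.648  0.3466] rect [54. 56.] 90
orange [252.3 231.1] 255 z0 [0.4376 0.1654] z.035 [0.4321 0.1609] rect [30.7 36.2] 52
green [450.8 175.1] 139 z0 [ 0.5933 -0.3291] z.035 [ 0.5839 -0.3213] rect [12.7 12. ] 45
```

View pics/crop1.png

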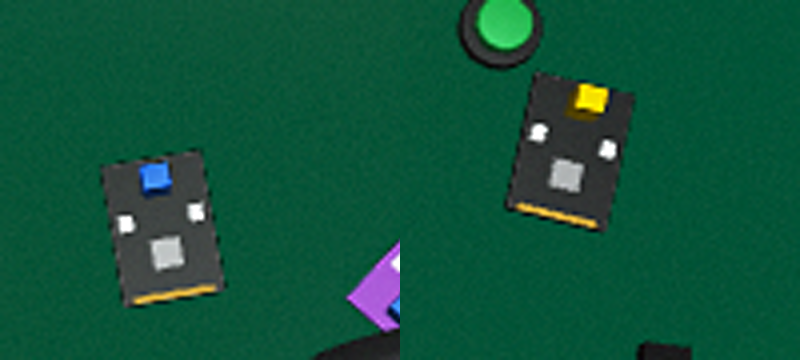

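Candidates for board_blue are the black one at (330,237), purple at (398,247), purple at (240,287) and turquoise at scene (329,144). Only the black one fits the description. The crop confirms a black plate with a blue grip and its brass edge towards the robot, and board_yellow at (467,207) looks the same. Next I measure the dock poses and the round things.

```bash
python3 - <<'E'
from h import *
im=cv2.imread("pics/t1.png"); hsv=cv2.cvtColor(im,cv2.COLOR_BGR2HSV)
for n,(u,v) in dict(blue=(282,144),red=(336,141),yellow=(386,142)).items():
    lo,hi=HUE[n]
    m=[b for b in blobs(im,lo,hi,200) if abs(b[0][0]-u)<6 and abs(b[0][1]-v)<6][0][2]
    ys,xs=np.nonzero(m); W=ray("top",np.c_[xs,ys],.022).astype(np.float32)
    r=cv2.minAreaRect(W); print(n,"colour top",np.round(r[0],4),np.round(r[1],4),round(r[2],1), W.mean(0).round(4))
    w=cv2.inRange(hsv,np.array((0,0,120)),np.array((179,60,255)))|m.astype(np.uint8)*255
    k=np.zeros_like(w);k[118:172,u-28:u+28]=255;w&=k
    N,l,s,c=cv2.connectedComponentsWithStats(w);i=1+s[1:,4].argmax()
    ys,xs=np.nonzero(l==i); W=ray("top",np.c_[xs,ys],.022).astype(np.float32)
    r=cv2.minAreaRect(W); print("  all",np.round(r[0],4),np.round(r[1],4),round(r[2],1),np.round(cv2.boxPoints(r),4).tolist())
# round things
def circ(m,z,nm):
    ys,xs=np.nonzero(m); h=cv2.convexHull(ray("top",np.c_[xs,ys],z).astype(np.float32)); e=cv2.minEnclosingCircle(h); print(nm,np.round(e[0],4),round(e[1]*2,4))
B=lambda n,u,v,lim=12:[b for b in blobs(im,*HUE[n],80) if np.hypot(b[0][0]-u,b[0][1]-v)<lim][0][2]
circ(B("orange",182,144),.145,"funnel rim"); circ(B("green",451,175),.03,"button z.03")
m=np.zeros(im.shape[:2],bool)
for b in blobs(im,*HUE["orange"],20):
    if np.hypot(b[0][0]-255,b[0][1]-234)<25:m|=b[2]
circ(m,.004,"coaster")
w=cv2.inRange(hsv,np.array((0,0,110)),np.array((179,60,255)));k=np.zeros_like(w);k[215:265,165:208]=255;w&=k
N,l,s,c=cv2.connectedComponentsWithStats(w);i=1+s[1:,4].argmax();circ(l==i,.075,"cup rim")
E
```

```text
blue colour top [0.6573 0.0976] [0.0659 0.0567] 86.2 [0.657  0.0977]
  all [0.6537 0.0975] [0.0928 0.084 ] 86.4 [[0.6089000105857849, 0.05389999970793724], [0.6927000284194946, 0.048500001430511475], [0.6985999941825867, 0.1412000060081482], [0.614799976348877, 0.14650000631809235]]
red colour top [ 0.6684 -0.0373] [0.0573 0.0651] 1.5 [ 0.6675 -0.0368]
  all [ 0.6649 -0.0363] [0.0841 0.09  ] 3.1 [[0.6205000281333923, 0.006399999838322401], [0.6252999901771545, -0.08349999785423279], [0.7093999981880188, -0.07890000194311142], [0.7045000195503235, 0.010999999940395355]]
yellow colour top [ 0.6662 -0.1631] [0.0664 0.0584] 86.1 [ 0.6669 -0.1635]
  all [ 0.6631 -0.162 ] [0.0924 0.0847] 86.2 [[0.6177999973297119, -0.2053000032901764], [0.7023000121116638, -0.21089999377727509], [0.7084000110626221, -0.11869999766349792], [0.6240000128746033, -0.11309999972581863]]
funnel rim [0.6107 0.3143] 0.1326
button z.03 [ 0.5847 -0.3222] 0.0336
coaster [0.4305 0.1576] 0.0902
cup rim [0.4008 0.3108] 0.0675
```

Call:
send_rows(targets=[{"x": 0.2, "y": 0.4, "z": -0.1, "rz": -0.22, "claw": 0.5}, {"x": 0.4, "y": 0.8, "z": -0.2, "rz": -0.443, "claw": 0.5}, {"x": 0.4, "y": 0.8, "z": -0.2, "rz": -0.443, "claw": 0.5}, {"x": 0.4, "y": 0.8, "z": -0.2, "rz": -0.443, "claw": 0.5}, {"x": 0.4, "y": 0.8, "z": -0.2, "rz": -0.443, "claw": 0.5}], grip_force=25)

```text
$.targets[0]: bad value
```

Call:
send_rows(targets=[{"x": 0.4, "y": 0.8, "z": -0.2, "claw": 0.5}, {"x": 0.4, "y": 0.8, "z": -0.2, "claw": 0.5}, {"x": 0.4, "y": 0.8, "z": -0.2, "claw": 0.5}, {"x": 0.4, "y": 0.8, "z": -0.2, "claw": 0.5}, {"x": 0.4, "y": 0.8, "z": -0.2, "claw": 0.5}])

```text
$.targets[0]: bad value
```

Call:
send_rows(targets=[{"x": 0.42, "y": 0.69, "z": -0.275, "claw": 0.5}, {"x": 0.42, "y": 0.69, "z": -0.275, "claw": 0.5}, {"x": 0.42, "y": 0.69, "z": -0.275, "claw": 0.5}, {"x": 0.42, "y": 0.69, "z": -0.275, "claw": 0.5}, {"x": 0.42, "y": 0.69, "z": -0.275, "claw": 0.5}])

```text
$.targets[0]: bad value
```

Call:
send_rows(targets=[{"x": 0.2, "y": 0.4, "z": -0.1, "rx": 0, "ry": 0, "rz": -0.22, "claw": 0.5}, {"x": 0.4, "y": 0.8, "z": -0.2, "rx": 0, "ry": 0, "rz": -0.443, "claw": 0.5}, {"x": 0.4, "y": 0.8, "z": -0.2, "rx": 0, "ry": 0, "rz": -0.443, "claw": 0.5}, {"x": 0.4, "y": 0.8, "z": -0.2, "rx": 0, "ry": 0, "rz": -0.443, "claw": 0.5}, {"x": 0.4, "y": 0.8, "z": -0.2, "rx": 0, "ry": 0, "rz": -0.443, "claw": 0.5}], grip_force=25)

```text
clock: 0.65
tool_pos: [0.2917, -0.3168, 0.1938]
tcp_rot: [[0.983, 0.185, -0.001], [0.185, -0.983, 0.003], [-0.001, -0.004, -1.0]]
force: [-0.4, -0.1, 0.3]
grip_width: 0.0567
gripper_force: 0.0
```

Call:
send_rows(targets=[{"x": 0.4, "y": 0.8, "z": -0.2, "rx": 0, "ry": 0, "rz": 0, "claw": 0.5}, {"x": 0.4, "y": 0.8, "z": -0.2, "rx": 0, "ry": 0, "rz": 0, "claw": 0.5}, {"x": 0.4, "y": 0.8, "z": -0.2, "rx": 0, "ry": 0, "rz": 0, "claw": 0.5}, {"x": 0.4, "y": 0.8, "z": -0.2, "rx": 0, "ry": 0, "rz": 0, "claw": 0.5}, {"x": 0.4, "y": 0.8, "z": -0.2, "rx": 0, "ry": 0, "rz": 0, "claw": 0.5}])

```text
clock: 1.15
tool_pos: [0.3717, -0.1583, 0.1541]
tcp_rot: [[0.983, 0.185, -0.001], [0.185, -0.983, 0.001], [-0.001, -0.001, -1.0]]
force: [-0.1, -0.1, 0.2]
grip_width: 0.046
gripper_force: 0.0
```

Call:
send_rows(targets=[{"x": 0.42, "y": 0.69, "z": -0.275, "rx": 0, "ry": 0, "rz": 0, "claw": 0.5}, {"x": 0.42, "y": 0.69, "z": -0.275, "rx": 0, "ry": 0, "rz": 0, "claw": 0.5}, {"x": 0.42, "y": 0.69, "z": -0.275, "rx": 0, "ry": 0, "rz": 0, "claw": 0.5}, {"x": 0.42, "y": 0.69, "z": -0.275, "rx": 0, "ry": 0, "rz": 0, "claw": 0.5}, {"x": 0.42, "y": 0.69, "z": -0.275, "rx": 0, "ry": 0, "rz": 0, "claw": 0.5}])

```text
clock: 1.65
tool_pos: [0.4561, -0.0221, 0.0989]
tcp_rot: [[0.983, 0.184, -0.001], [0.184, -0.983, -0.0], [-0.001, -0.0, -1.0]]
force: [0.2, 0.7, -0.7]
grip_width: 0.0456
gripper_force: 0.0
```

```bash
python3 - <<'E'
from h import *
im=robot.capture("scene"); cv2.imwrite("pics/s2.png",im); t=robot.capture("top"); cv2.imwrite("pics/t2.png",t)
o=robot.get_obs(); print(o["tool_pos"],o["tcp_rot"][:,0],o["joints"],o["force"])
for c,a,m in blobs(im,*HUE["red"],15): print("scene red",c,a)
for c,a,m in blobs(t,*HUE["red"],15): print("top red",c,a)
for c,a,m in blobs(t,*HUE["blue"],30): print("top blue",c,a)
E
```

```text
[ 0.45526545 -0.02380202  0.09977548] [ 9.83439267e-01  1.81237589e-01 -3.79957124e-04] [-2.20165560e-01  3.86897666e-01  1.89051711e+00 -8.54360659e-04
  8.64314391e-01  1.16894058e+00] [-1.27600285 -0.91362114  0.05641578]
scene red [206.7 220.6] 310
scene red [218.8 300.6] 675
top red [335.7 141.3] 502
top red [417.9 176.6] 274
top blue [ 60.1 201.7] 7250
top blue [282.  144.1] 482
top blue [601.4 185.8] 3352
top blue [582.9 248.9] 131
top blue [391.5 256.6] 49
top blue [444.5 329.2] 52
```

View pics/s2.png

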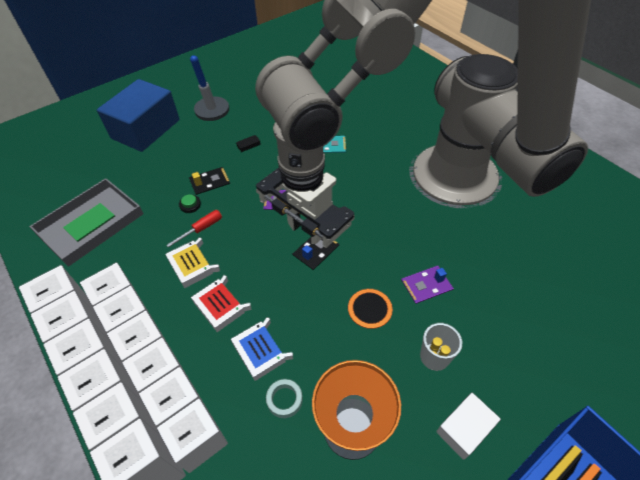

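Red appears only on the dock and the screwdriver, so board_red is absent. The gripper hangs over the blue grip at (307,251). I descend and grip.

Call:
send_rows(targets=[{"x": 0, "y": 0, "z": -0.2, "rx": 0, "ry": 0, "rz": 0, "claw": 0.5}, {"x": 0, "y": 0, "z": -0.35, "rx": 0, "ry": 0, "rz": 0, "claw": 0.5}, {"x": 0, "y": 0, "z": -0.415, "rx": 0, "ry": 0, "rz": 0, "claw": 0.5}, {"x": 0, "y": 0, "z": -0.415, "rx": 0, "ry": 0, "rz": 0, "claw": 0.5}, {"x": 0, "y": 0, "z": -0.415, "rx": 0, "ry": 0, "rz": 0, "claw": 1}])

```text
clock: 2.25
tool_pos: [0.4554, -0.0241, 0.0175]
tcp_rot: [[0.984, 0.179, 0.001], [0.179, -0.984, -0.0], [0.001, 0.001, -1.0]]
force: [-0.9, 0.3, 0.2]
grip_width: 0.0418
gripper_force: 0.0
```

Call:
send_rows(targets=[{"x": 0, "y": 0, "z": 0, "rx": 0, "ry": 0, "rz": 0, "claw": 1}, {"x": 0, "y": 0, "z": 0, "rx": 0, "ry": 0, "rz": 0, "claw": 1}, {"x": 0, "y": 0, "z": 0, "rx": 0, "ry": 0, "rz": 0, "claw": 1}, {"x": 0, "y": 0, "z": 0, "rx": 0, "ry": 0, "rz": 0, "claw": 1}, {"x": 0, "y": 0, "z": 0, "rx": 0, "ry": 0, "rz": 0, "claw": 1}])

```text
clock: 2.75
tool_pos: [0.4557, -0.023, 0.0175]
tcp_rot: [[0.983, 0.181, 0.002], [0.181, -0.983, -0.001], [0.001, 0.001, -1.0]]
force: [-2.1, -2.9, 7.2]
grip_width: 0.0178
gripper_force: 24.9
```

Call:
send_rows(targets=[{"x": 0, "y": 0, "z": 0.05, "rx": 0, "ry": 0, "rz": 0, "claw": 1}, {"x": 0, "y": 0, "z": 0.12, "rx": 0, "ry": 0, "rz": 0, "claw": 1}, {"x": 0, "y": 0, "z": 0.2, "rx": 0, "ry": 0, "rz": 0, "claw": 1}, {"x": 0, "y": 0, "z": 0.25, "rx": 0, "ry": 0, "rz": 0, "claw": 1}, {"x": 0, "y": 0, "z": 0.25, "rx": 0, "ry": 0, "rz": 0, "claw": 1}])

```text
clock: 3.25
tool_pos: [0.4559, -0.0227, 0.0681]
tcp_rot: [[0.983, 0.181, 0.003], [0.181, -0.983, -0.001], [0.003, 0.001, -1.0]]
force: [1.3, 0.4, -1.0]
grip_width: 0.018
gripper_force: 24.9
```

Call:
send_rows(targets=[{"x": 0.012, "y": 0.02, "z": 0, "rx": 0, "ry": 0, "rz": 0.15, "claw": 1}, {"x": 0.024, "y": 0.04, "z": 0, "rx": 0, "ry": 0, "rz": 0.32, "claw": 1}, {"x": 0.036, "y": 0.06, "z": 0, "rx": 0, "ry": 0, "rz": 0.52, "claw": 1}, {"x": 0.048, "y": 0.08, "z": 0, "rx": 0, "ry": 0, "rz": 0.72, "claw": 1}, {"x": 0.06, "y": 0.108, "z": 0, "rx": 0, "ry": 0, "rz": 0.922, "claw": 1}])

```text
clock: 3.75
tool_pos: [0.4667, -0.0009, 0.0661]
tcp_rot: [[0.785, 0.62, -0.001], [0.62, -0.785, 0.0], [-0.001, -0.001, -1.0]]
force: [0.3, -0.9, -2.2]
grip_width: 0.0175
gripper_force: 24.9
```

Call:
send_rows(targets=[{"x": 0.012, "y": 0.02, "z": 0, "rx": 0, "ry": 0, "rz": 0.18, "claw": 1}, {"x": 0.024, "y": 0.04, "z": 0, "rx": 0, "ry": 0, "rz": 0.36, "claw": 1}, {"x": 0.036, "y": 0.06, "z": 0, "rx": 0, "ry": 0, "rz": 0.55, "claw": 1}, {"x": 0.048, "y": 0.08, "z": 0, "rx": 0, "ry": 0, "rz": 0.74, "claw": 1}, {"x": 0.06, "y": 0.108, "z": 0, "rx": 0, "ry": 0, "rz": 0.922, "claw": 1}])

```text
clock: 4.25
tool_pos: [0.4787, 0.0207, 0.066]
tcp_rot: [[0.407, 0.913, -0.001], [0.913, -0.407, 0.0], [-0.0, -0.001, -1.0]]
force: [-0.1, -0.0, -1.4]
grip_width: 0.0177
gripper_force: 24.9
```

Call:
send_rows(targets=[{"x": 0.012, "y": 0.02, "z": 0, "rx": 0, "ry": 0, "rz": 0.18, "claw": 1}, {"x": 0.024, "y": 0.04, "z": 0, "rx": 0, "ry": 0, "rz": 0.36, "claw": 1}, {"x": 0.036, "y": 0.06, "z": 0, "rx": 0, "ry": 0, "rz": 0.55, "claw": 1}, {"x": 0.048, "y": 0.08, "z": 0, "rx": 0, "ry": 0, "rz": 0.74, "claw": 1}, {"x": 0.06, "y": 0.108, "z": 0, "rx": 0, "ry": 0, "rz": 0.922, "claw": 1}])

```text
clock: 4.75
tool_pos: [0.4907, 0.0423, 0.066]
tcp_rot: [[-0.063, 0.998, -0.001], [0.998, 0.063, 0.0], [0.0, -0.001, -1.0]]
force: [-0.0, -0.5, -1.6]
grip_width: 0.0179
gripper_force: 24.9
```

Call:
send_rows(targets=[{"x": 0.012, "y": 0.02, "z": 0, "rx": 0, "ry": 0, "rz": 0.18, "claw": 1}, {"x": 0.024, "y": 0.04, "z": 0, "rx": 0, "ry": 0, "rz": 0.36, "claw": 1}, {"x": 0.036, "y": 0.06, "z": 0, "rx": 0, "ry": 0, "rz": 0.55, "claw": 1}, {"x": 0.048, "y": 0.08, "z": 0, "rx": 0, "ry": 0, "rz": 0.74, "claw": 1}, {"x": 0.06, "y": 0.108, "z": 0, "rx": 0, "ry": 0, "rz": 0.922, "claw": 1}])

```text
clock: 5.25
tool_pos: [0.5026, 0.0639, 0.066]
tcp_rot: [[-0.519, 0.855, -0.002], [0.855, 0.519, 0.0], [0.001, -0.001, -1.0]]
force: [-0.5, 0.6, -0.9]
grip_width: 0.0179
gripper_force: 24.9
```

Call:
send_rows(targets=[{"x": 0.012, "y": 0.02, "z": 0, "rx": 0, "ry": 0, "rz": 0.18, "claw": 1}, {"x": 0.024, "y": 0.04, "z": 0, "rx": 0, "ry": 0, "rz": 0.36, "claw": 1}, {"x": 0.036, "y": 0.06, "z": 0, "rx": 0, "ry": 0, "rz": 0.55, "claw": 1}, {"x": 0.048, "y": 0.08, "z": 0, "rx": 0, "ry": 0, "rz": 0.74, "claw": 1}, {"x": 0.06, "y": 0.108, "z": 0, "rx": 0, "ry": 0, "rz": 0.922, "claw": 1}])

```text
clock: 5.75
tool_pos: [0.5146, 0.0854, 0.0659]
tcp_rot: [[-0.857, 0.516, -0.002], [0.516, 0.857, 0.0], [0.001, -0.001, -1.0]]
force: [-0.1, 0.2, -0.3]
grip_width: 0.018
gripper_force: 24.9
```

Call:
send_rows(targets=[{"x": 0.012, "y": 0.02, "z": 0, "rx": 0, "ry": 0, "rz": 0.22, "claw": 1}, {"x": 0.024, "y": 0.05, "z": 0, "rx": 0, "ry": 0, "rz": 0.45, "claw": 1}, {"x": 0.045, "y": 0.08, "z": 0, "rx": 0, "ry": 0, "rz": 0.7, "claw": 1}, {"x": 0.06, "y": 0.1, "z": 0, "rx": 0, "ry": 0, "rz": 0.922, "claw": 1}, {"x": 0.06, "y": 0.108, "z": 0, "rx": 0, "ry": 0, "rz": 0.922, "claw": 1}])

```text
clock: 6.25
tool_pos: [0.5269, 0.1073, 0.066]
tcp_rot: [[-0.998, 0.062, -0.001], [0.062, 0.998, 0.0], [0.001, 0.0, -1.0]]
force: [-0.1, -0.3, -2.3]
grip_width: 0.0176
gripper_force: 24.9
```

```bash
python3 - <<'E'
from h import *
im=robot.capture("scene"); cv2.imwrite("pics/s3.png",im[180:400,150:450]); cv2.imwrite("pics/s3b.png",cv2.resize(im[180:400,150:450],None,fx=2.6,fy=2.6))
o=robot.get_obs(); print(o["tool_pos"],o["tcp_rot"][:,0],o["joints"],o["force"],o["torque"],o["grip_width"])
E
```

```text
[0.52664032 0.10726827 0.06602693] [-0.99786419  0.06530791  0.00138804] [ 5.81792463e-02  5.57819810e-01  1.69829768e+00  2.68452967e-04
  8.86848039e-01 -1.44743234e+00] [-0.20223321  0.36141422 -1.9035537 ] [ 0.13859759 -0.07514705 -0.02894997] 0.017931278816011958
```

View pics/s3b.png

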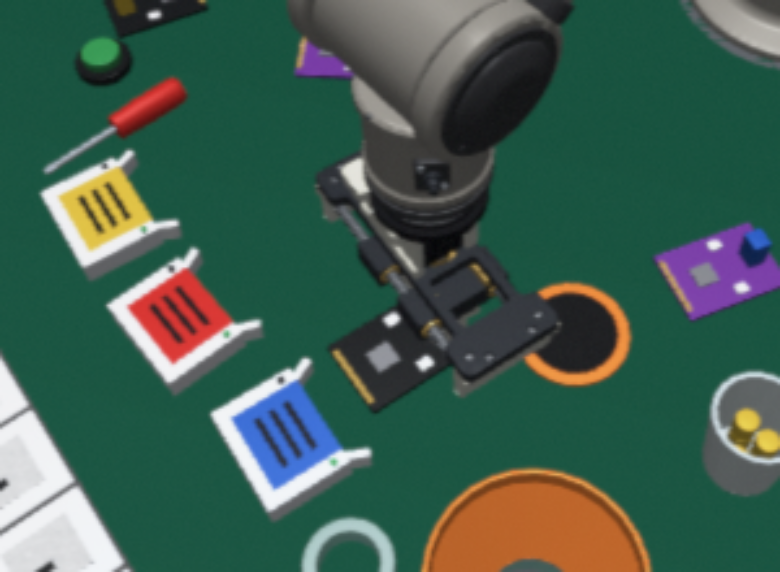

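The board is level and faces the blue dock. I lower it, correct y by −1.5 mm and slide it in.

Call:
send_rows(targets=[{"x": 0, "y": -0.0075, "z": -0.1, "rx": 0, "ry": 0, "rz": 0, "claw": 1}, {"x": 0, "y": -0.0075, "z": -0.18, "rx": 0, "ry": 0, "rz": 0, "claw": 1}, {"x": 0, "y": -0.0075, "z": -0.23, "rx": 0, "ry": 0, "rz": 0, "claw": 1}, {"x": 0, "y": -0.0075, "z": -0.246, "rx": 0, "ry": 0, "rz": 0, "claw": 1}, {"x": 0, "y": -0.0075, "z": -0.246, "rx": 0, "ry": 0, "rz": 0, "claw": 1}])

```text
clock: 6.8
tool_pos: [0.5268, 0.1053, 0.0177]
tcp_rot: [[-0.998, 0.065, -0.001], [0.065, 0.998, 0.0], [0.001, -0.0, -1.0]]
force: [0.6, 0.0, -1.4]
grip_width: 0.0178
gripper_force: 25.0
```

Call:
send_rows(targets=[{"x": 0.04, "y": -0.0026, "z": 0, "rx": 0, "ry": 0, "rz": 0, "claw": 1}, {"x": 0.08, "y": -0.0052, "z": 0, "rx": 0, "ry": 0, "rz": 0, "claw": 1}, {"x": 0.12, "y": -0.0077, "z": 0, "rx": 0, "ry": 0, "rz": 0, "claw": 1}, {"x": 0.16, "y": -0.0103, "z": 0, "rx": 0, "ry": 0, "rz": 0, "claw": 1}, {"x": 0.2, "y": -0.0129, "z": 0, "rx": 0, "ry": 0, "rz": 0, "claw": 1}])

```text
clock: 7.3
tool_pos: [0.5677, 0.1028, 0.0175]
tcp_rot: [[-0.998, 0.063, -0.0], [0.063, 0.998, 0.0], [0.0, 0.0, -1.0]]
force: [-1.3, 0.5, 1.3]
grip_width: 0.0179
gripper_force: 25.0
```

Call:
send_rows(targets=[{"x": 0.04, "y": -0.0026, "z": 0, "rx": 0, "ry": 0, "rz": 0, "claw": 1}, {"x": 0.08, "y": -0.0052, "z": 0, "rx": 0, "ry": 0, "rz": 0, "claw": 1}, {"x": 0.12, "y": -0.0077, "z": 0, "rx": 0, "ry": 0, "rz": 0, "claw": 1}, {"x": 0.16, "y": -0.0103, "z": 0, "rx": 0, "ry": 0, "rz": 0, "claw": 1}, {"x": 0.19, "y": -0.0123, "z": 0, "rx": 0, "ry": 0, "rz": 0, "claw": 1}])

```text
clock: 7.8
tool_pos: [0.606, 0.1003, 0.0175]
tcp_rot: [[-0.998, 0.063, 0.0], [0.063, 0.998, 0.0], [-0.0, 0.0, -1.0]]
force: [-2.3, -0.2, 3.3]
grip_width: 0.0179
gripper_force: 25.0
```

Call:
send_rows(targets=[{"x": 0.01, "y": -0.0006, "z": 0, "rx": 0, "ry": 0, "rz": 0, "claw": 1}, {"x": 0.02, "y": -0.0013, "z": 0, "rx": 0, "ry": 0, "rz": 0, "claw": 1}, {"x": 0.03, "y": -0.0019, "z": 0, "rx": 0, "ry": 0, "rz": 0, "claw": 1}, {"x": 0.03, "y": -0.0019, "z": 0, "rx": 0, "ry": 0, "rz": 0, "claw": 1}, {"x": 0.03, "y": -0.0019, "z": 0, "rx": 0, "ry": 0, "rz": 0, "claw": 1}])

```text
clock: 8.3
tool_pos: [0.6096, 0.1001, 0.0175]
tcp_rot: [[-0.998, 0.063, -0.003], [0.063, 0.998, 0.0], [0.003, -0.0, -1.0]]
force: [-6.4, -0.1, 4.7]
grip_width: 0.0178
gripper_force: 25.0
```

Call:
send_rows(targets=[{"x": 0.005, "y": -0.0003, "z": 0, "rx": 0, "ry": 0, "rz": 0, "claw": 1}, {"x": 0.01, "y": -0.0006, "z": 0, "rx": 0, "ry": 0, "rz": 0, "claw": 1}, {"x": 0.015, "y": -0.0009, "z": 0, "rx": 0, "ry": 0, "rz": 0, "claw": 1}, {"x": 0.015, "y": -0.0009, "z": 0, "rx": 0, "ry": 0, "rz": 0, "claw": 1}, {"x": 0.015, "y": -0.0009, "z": 0, "rx": 0, "ry": 0, "rz": 0, "claw": 1}])

```text
clock: 8.8
tool_pos: [0.6099, 0.1004, 0.0175]
tcp_rot: [[-0.998, 0.063, -0.009], [0.063, 0.998, 0.0], [0.009, -0.0, -1.0]]
force: [-15.6, 1.8, 10.9]
grip_width: 0.0181
gripper_force: 25.0
```

Call:
send_rows(targets=[{"x": -0.01, "y": 0.0006, "z": 0, "rx": 0, "ry": 0, "rz": 0, "claw": 1}, {"x": -0.01, "y": 0.0006, "z": 0, "rx": 0, "ry": 0, "rz": 0, "claw": 0.73}, {"x": -0.01, "y": 0.0006, "z": 0, "rx": 0, "ry": 0, "rz": 0, "claw": 0.73}, {"x": -0.01, "y": 0.0006, "z": 0, "rx": 0, "ry": 0, "rz": 0, "claw": 0.73}, {"x": -0.01, "y": 0.0006, "z": 0, "rx": 0, "ry": 0, "rz": 0, "claw": 0.73}])

```text
clock: 9.3
tool_pos: [0.6125, 0.0998, 0.0176]
tcp_rot: [[-0.998, 0.063, 0.001], [0.063, 0.998, 0.0], [-0.001, 0.0, -1.0]]
force: [-0.4, -0.2, 0.5]
grip_width: 0.0249
gripper_force: 0.0
```

Call:
send_rows(targets=[{"x": 0, "y": 0, "z": 0.1, "rx": 0, "ry": 0, "rz": 0, "claw": 0.73}, {"x": 0, "y": 0, "z": 0.3, "rx": 0, "ry": 0, "rz": 0, "claw": 0.73}, {"x": 0, "y": 0, "z": 0.45, "rx": 0, "ry": 0, "rz": 0, "claw": 0.73}, {"x": -0.15, "y": -0.2, "z": 0.45, "rx": 0, "ry": 0, "rz": 0, "claw": 0.5}, {"x": -0.3, "y": -0.4, "z": 0.45, "rx": 0, "ry": 0, "rz": 0, "claw": 0.5}])

```text
clock: 9.8
tool_pos: [0.5525, 0.0196, 0.1087]
tcp_rot: [[-0.998, 0.061, 0.004], [0.061, 0.998, -0.0], [-0.004, -0.0, -1.0]]
force: [-0.0, -1.0, -0.5]
grip_width: 0.0361
gripper_force: 0.0
```

Call:
send_rows(targets=[{"x": 0, "y": -0.2, "z": 0, "rx": 0, "ry": 0, "rz": 0, "claw": 0.5}, {"x": 0, "y": -0.4, "z": 0, "rx": 0, "ry": 0, "rz": 0, "claw": 0.5}, {"x": 0, "y": -0.6, "z": 0, "rx": 0, "ry": 0, "rz": 0, "claw": 0.5}, {"x": 0, "y": -0.7, "z": 0, "rx": 0, "ry": 0, "rz": 0, "claw": 0.5}, {"x": 0, "y": -0.7, "z": 0, "rx": 0, "ry": 0, "rz": 0, "claw": 0.5}])

```text
clock: 10.3
tool_pos: [0.5523, -0.1231, 0.1076]
tcp_rot: [[-0.998, 0.067, 0.001], [0.067, 0.998, -0.001], [-0.001, -0.001, -1.0]]
force: [-0.1, -0.0, -1.2]
grip_width: 0.0459
gripper_force: 0.0
```

```bash
python3 - <<'E'
from h import *
t=robot.capture("top"); cv2.imwrite("pics/t4.png",t); im=robot.capture("scene"); cv2.imwrite("pics/s4.png",im)
o=robot.get_obs(); print(o["tool_pos"],o["tcp_rot"][:,0],o["joints"],o["force"])
for n in("blue","yellow"):
  for c,a,m in blobs(t,*HUE[n],15,(220,100,500,300)): print("top",n,c,a,ray("top",c,.033)[0],ray("top",c,.005)[0])
a=cv2.resize(t[115:190,250:320],(400,428),interpolation=2); b=cv2.resize(im[310:390,220:300],(400,428),interpolation=2)
cv2.imwrite("pics/crop4.png",np.hstack([a,b]))
E
```

```text
[ 0.55202012 -0.12015279  0.10742691] [-9.97922665e-01  6.44230593e-02  1.53702135e-04] [-3.50200425e-01  5.42276042e-01  1.58158545e+00  4.94223948e-04
  1.01801498e+00 -1.85678856e+00] [-0.27606101  0.87258928 -0.12178215]
top blue [282.  144.1] 482 [0.65339872 0.09688645] [0.66237977 0.09920696]
top blue [279.7 160.4] 58 [0.6114003  0.10106221] [0.61952301 0.10346806]
top blue [391.6 256.6] 48 [ 0.37869719 -0.17758913] [ 0.3820641  -0.18087813]
top yellow [472.2 194. ] 50 [ 0.53806108 -0.37363296] [ 0.54468495 -0.38092855]
top yellow [463.4 223.2] 25 [ 0.46486505 -0.35128136] [ 0.469993   -0.35812015]
```

View pics/crop4.png

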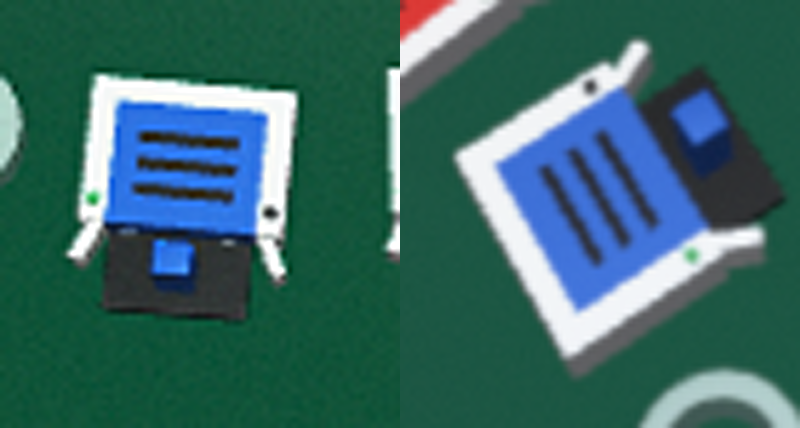

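```bash
python3 - <<'E'
from h import *
s=428/75
# tail edge from dark contour in top crop
t=cv2.imread("pics/t4.png"); g=cv2.cvtColor(t,cv2.COLOR_BGR2HSV)
for u in (272,276,288,291):
    col=g[155:180,u]; print(u,[(155+i,int(c[1]),int(c[2])) for i,c in enumerate(col) if 10<=i<=20])
K,R,tv=cam("scene")
E
```

```text
272 [(165, 17, 45), (166, 27, 48), (167, 25, 52), (168, 19, 55), (169, 88, 26), (170, 205, 91), (171, 222, 84), (172, 216, 84), (173, 218, 82), (174, 207, 85), (175, 221, 83)]
276 [(165, 20, 50), (166, 26, 49), (167, 29, 52), (168, 15, 51), (169, 8, 34), (170, 230, 83), (171, 209, 84), (172, 219, 84), (173, 212, 84), (174, 209, 84), (175, 236, 79)]
288 [(165, 45, 57), (166, 34, 53), (167, 19, 55), (168, 28, 55), (169, 22, 59), (170, 23, 34), (171, 203, 88), (172, 222, 84), (173, 218, 83), (174, 216, 86), (175, 199, 86)]
291 [(165, 24, 54), (166, 28, 55), (167, 20, 52), (168, 13, 57), (169, 14, 53), (170, 26, 58), (171, 225, 60), (172, 213, 86), (173, 221, 82), (174, 228, 84), (175, 204, 85)]
```

```bash
python3 - <<'E'
from h import *
t=cv2.imread("pics/t4.png")
print("tail blue",ray("top",[[282,169.5],[282,169]],.005), "expected x",.629-.034)
# dock back edge: last white row at u=282 & the other docks' front cheek; slot length check on the back edge z .022
g=cv2.cvtColor(t,cv2.COLOR_BGR2GRAY)
print(g[122:136,282], g[152:162,272]); print("back z.022",ray("top",[[282,128.5]],.022)) 
E
```

```text
tail blue [[0.59598477 0.09679171]
 [0.59728288 0.09683893]] expected x 0.595
[ 64  65  62  62  60  63  54 168 255 248 252 193  99 105] [111 113  48  93  61  45  45  48  46  46]
back z.022 [[0.69766472 0.09927999]]
```

Call:
send_rows(targets=[{"x": -0.02, "y": -0.2, "z": 0, "rx": 0, "ry": 0, "rz": -0.1, "claw": 0.5}, {"x": -0.05, "y": -0.4, "z": 0, "rx": 0, "ry": 0, "rz": -0.2, "claw": 0.5}, {"x": -0.07, "y": -0.6, "z": 0, "rx": 0, "ry": 0, "rz": -0.337, "claw": 0.5}, {"x": -0.07, "y": -0.8, "z": 0, "rx": 0, "ry": 0, "rz": -0.337, "claw": 0.5}, {"x": -0.07, "y": -1.0, "z": 0, "rx": 0, "ry": 0, "rz": -0.337, "claw": 0.5}])

```text
clock: 10.9
tool_pos: [0.5386, -0.3199, 0.1076]
tcp_rot: [[-0.972, 0.236, 0.0], [0.236, 0.972, 0.0], [0.0, 0.0, -1.0]]
force: [1.4, 0.1, 0.5]
grip_width: 0.046
gripper_force: 0.0
```

Call:
send_rows(targets=[{"x": 0, "y": -0.15, "z": 0, "rx": 0, "ry": 0, "rz": 0, "claw": 0.5}, {"x": 0, "y": -0.267, "z": 0, "rx": 0, "ry": 0, "rz": 0, "claw": 0.5}, {"x": 0, "y": -0.267, "z": 0, "rx": 0, "ry": 0, "rz": 0, "claw": 0.5}, {"x": 0, "y": -0.267, "z": 0, "rx": 0, "ry": 0, "rz": 0, "claw": 0.5}, {"x": 0, "y": -0.267, "z": 0, "rx": 0, "ry": 0, "rz": 0, "claw": 0.5}])

```text
clock: 11.4
tool_pos: [0.5386, -0.3715, 0.1074]
tcp_rot: [[-0.972, 0.236, -0.0], [0.236, 0.972, 0.001], [0.001, 0.001, -1.0]]
force: [0.9, 0.3, 0.9]
grip_width: 0.0457
gripper_force: 0.0
```

```bash
python3 - <<'E'
from h import *
t=robot.capture("top");im=robot.capture("scene"); cv2.imwrite("pics/s5.png",im)
o=robot.get_obs(); print(o["tool_pos"],o["tcp_rot"][:,0],o["joints"],o["force"])
for n in("blue","yellow","green"):
  for nm,I,roi in(("top",t,(220,100,500,300)),("scene",im,(150,130,300,380))):
    for c,a,m in blobs(I,*HUE[n],15,roi): print(nm,n,c,a,ray(nm,c,.03)[0].round(4))
E
```

```text
[ 0.53857587 -0.37185593  0.10764504] [-9.71846678e-01  2.35614001e-01  2.77446901e-04] [-7.21425745e-01  6.88760092e-01  1.29817515e+00  3.24490186e-04
  1.15512671e+00 -2.05450279e+00] [ 0.6588116  -0.09123765 -0.07122201]
top blue [282.  144.1] 482 [0.6544 0.0971]
top blue [279.5 159.7] 49 [0.6141 0.1019]
top blue [234.4 297. ] 43 [0.272  0.1973]
scene blue [294.  194.4] 83 [ 0.3822 -0.1744]
scene blue [260.  346.3] 858 [0.6575 0.0998]
scene blue [280.  333.7] 132 [0.6133 0.1019]
top yellow [386.3 142.7] 485 [ 0.6643 -0.1626]
scene yellow [195.5 175.2] 43 [ 0.5367 -0.3786]
scene yellow [190.  259.4] 559 [ 0.6675 -0.1594]
top green [488.  106.7] 327 [ 0.7644 -0.4172]
scene green [188.  199.4] 108 [ 0.5894 -0.3176]
```

Call:
send_rows(targets=[{"x": 0, "y": -0.007, "z": -0.2, "rx": 0, "ry": 0, "rz": 0, "claw": 0.5}, {"x": 0, "y": -0.007, "z": -0.38, "rx": 0, "ry": 0, "rz": 0, "claw": 0.5}, {"x": 0, "y": -0.007, "z": -0.45, "rx": 0, "ry": 0, "rz": 0, "claw": 0.5}, {"x": 0, "y": -0.007, "z": -0.45, "rx": 0, "ry": 0, "rz": 0, "claw": 0.5}, {"x": 0, "y": -0.007, "z": -0.45, "rx": 0, "ry": 0, "rz": 0, "claw": 1}])

```text
clock: 12.0
tool_pos: [0.5388, -0.375, 0.0187]
tcp_rot: [[-0.972, 0.237, 0.001], [0.237, 0.972, -0.001], [-0.001, -0.001, -1.0]]
force: [0.1, 0.1, 0.9]
grip_width: 0.0417
gripper_force: 0.0
```

Call:
send_rows(targets=[{"x": 0, "y": 0, "z": 0, "rx": 0, "ry": 0, "rz": 0, "claw": 1}, {"x": 0, "y": 0, "z": 0, "rx": 0, "ry": 0, "rz": 0, "claw": 1}, {"x": 0, "y": 0, "z": 0, "rx": 0, "ry": 0, "rz": 0, "claw": 1}, {"x": 0, "y": 0, "z": 0, "rx": 0, "ry": 0, "rz": 0, "claw": 1}, {"x": 0, "y": 0, "z": 0, "rx": 0, "ry": 0, "rz": 0, "claw": 1}])

```text
clock: 12.5
tool_pos: [0.5385, -0.3753, 0.0185]
tcp_rot: [[-0.971, 0.237, 0.001], [0.237, 0.971, -0.001], [-0.001, -0.001, -1.0]]
force: [-0.6, 0.6, 5.5]
grip_width: 0.0177
gripper_force: 24.9
```

Call:
send_rows(targets=[{"x": 0, "y": 0, "z": 0.06, "rx": 0, "ry": 0, "rz": 0, "claw": 1}, {"x": 0, "y": 0, "z": 0.16, "rx": 0, "ry": 0, "rz": 0, "claw": 1}, {"x": 0, "y": 0, "z": 0.26, "rx": 0, "ry": 0, "rz": 0, "claw": 1}, {"x": 0, "y": 0, "z": 0.33, "rx": 0, "ry": 0, "rz": 0, "claw": 1}, {"x": 0, "y": 0, "z": 0.35, "rx": 0, "ry": 0, "rz": 0, "claw": 1}])

```text
clock: 13.0
tool_pos: [0.5388, -0.3754, 0.0896]
tcp_rot: [[-0.971, 0.237, 0.002], [0.237, 0.971, -0.002], [-0.003, -0.001, -1.0]]
force: [-1.2, -0.1, -1.3]
grip_width: 0.0178
gripper_force: 24.9
```

Call:
send_rows(targets=[{"x": 0, "y": 0.03, "z": 0, "rx": 0, "ry": 0, "rz": -0.15, "claw": 1}, {"x": 0, "y": 0.07, "z": 0, "rx": 0, "ry": 0, "rz": -0.34, "claw": 1}, {"x": 0, "y": 0.11, "z": 0, "rx": 0, "ry": 0, "rz": -0.54, "claw": 1}, {"x": 0, "y": 0.15, "z": 0, "rx": 0, "ry": 0, "rz": -0.74, "claw": 1}, {"x": 0, "y": 0.185, "z": 0, "rx": 0, "ry": 0, "rz": -0.944, "claw": 1}])

```text
clock: 13.5
tool_pos: [0.5376, -0.3371, 0.0867]
tcp_rot: [[-0.74, 0.673, -0.001], [0.673, 0.74, 0.001], [0.002, 0.0, -1.0]]
force: [0.1, 0.6, -1.7]
grip_width: 0.0178
gripper_force: 24.9
```

Call:
send_rows(targets=[{"x": 0, "y": 0.037, "z": 0, "rx": 0, "ry": 0, "rz": -0.18, "claw": 1}, {"x": 0, "y": 0.074, "z": 0, "rx": 0, "ry": 0, "rz": -0.37, "claw": 1}, {"x": 0, "y": 0.111, "z": 0, "rx": 0, "ry": 0, "rz": -0.56, "claw": 1}, {"x": 0, "y": 0.148, "z": 0, "rx": 0, "ry": 0, "rz": -0.75, "claw": 1}, {"x": 0, "y": 0.185, "z": 0, "rx": 0, "ry": 0, "rz": -0.944, "claw": 1}])

```text
clock: 14.0
tool_pos: [0.5376, -0.3002, 0.0867]
tcp_rot: [[-0.332, 0.943, -0.001], [0.943, 0.332, 0.001], [0.001, -0.001, -1.0]]
force: [0.6, 0.1, -1.1]
grip_width: 0.0178
gripper_force: 24.9
```

Call:
send_rows(targets=[{"x": 0, "y": 0.037, "z": 0, "rx": 0, "ry": 0, "rz": -0.18, "claw": 1}, {"x": 0, "y": 0.074, "z": 0, "rx": 0, "ry": 0, "rz": -0.37, "claw": 1}, {"x": 0, "y": 0.111, "z": 0, "rx": 0, "ry": 0, "rz": -0.56, "claw": 1}, {"x": 0, "y": 0.148, "z": 0, "rx": 0, "ry": 0, "rz": -0.75, "claw": 1}, {"x": 0, "y": 0.185, "z": 0, "rx": 0, "ry": 0, "rz": -0.944, "claw": 1}])

```text
clock: 14.5
tool_pos: [0.5376, -0.2633, 0.0868]
tcp_rot: [[0.155, 0.988, -0.001], [0.988, -0.155, 0.001], [0.001, -0.001, -1.0]]
force: [0.9, -0.2, -2.1]
grip_width: 0.0174
gripper_force: 24.9
```

Call:
send_rows(targets=[{"x": 0, "y": 0.037, "z": 0, "rx": 0, "ry": 0, "rz": -0.18, "claw": 1}, {"x": 0, "y": 0.074, "z": 0, "rx": 0, "ry": 0, "rz": -0.37, "claw": 1}, {"x": 0, "y": 0.111, "z": 0, "rx": 0, "ry": 0, "rz": -0.56, "claw": 1}, {"x": 0, "y": 0.148, "z": 0, "rx": 0, "ry": 0, "rz": -0.75, "claw": 1}, {"x": 0, "y": 0.185, "z": 0, "rx": 0, "ry": 0, "rz": -0.944, "claw": 1}])

```text
clock: 15.0
tool_pos: [0.5376, -0.2263, 0.0868]
tcp_rot: [[0.605, 0.796, -0.001], [0.796, -0.605, 0.001], [-0.0, -0.002, -1.0]]
force: [0.5, 0.9, -1.7]
grip_width: 0.0178
gripper_force: 24.9
```

Call:
send_rows(targets=[{"x": 0, "y": 0.037, "z": 0, "rx": 0, "ry": 0, "rz": -0.18, "claw": 1}, {"x": 0, "y": 0.074, "z": 0, "rx": 0, "ry": 0, "rz": -0.37, "claw": 1}, {"x": 0, "y": 0.111, "z": 0, "rx": 0, "ry": 0, "rz": -0.56, "claw": 1}, {"x": 0, "y": 0.148, "z": 0, "rx": 0, "ry": 0, "rz": -0.75, "claw": 1}, {"x": 0, "y": 0.185, "z": 0, "rx": 0, "ry": 0, "rz": -0.944, "claw": 1}])

```text
clock: 15.5
tool_pos: [0.5376, -0.1893, 0.0868]
tcp_rot: [[0.91, 0.414, -0.001], [0.414, -0.91, 0.001], [-0.001, -0.001, -1.0]]
force: [0.0, 0.5, -0.7]
grip_width: 0.0179
gripper_force: 24.9
```

Call:
send_rows(targets=[{"x": -0.003, "y": 0.04, "z": 0, "rx": 0, "ry": 0, "rz": -0.22, "claw": 1}, {"x": -0.006, "y": 0.08, "z": 0, "rx": 0, "ry": 0, "rz": -0.45, "claw": 1}, {"x": -0.01, "y": 0.13, "z": 0, "rx": 0, "ry": 0, "rz": -0.7, "claw": 1}, {"x": -0.0125, "y": 0.183, "z": 0, "rx": 0, "ry": 0, "rz": -0.944, "claw": 1}, {"x": -0.0125, "y": 0.183, "z": 0, "rx": 0, "ry": 0, "rz": -0.944, "claw": 1}])

```text
clock: 16.0
tool_pos: [0.535, -0.152, 0.0869]
tcp_rot: [[0.998, -0.064, -0.002], [-0.064, -0.998, 0.001], [-0.002, -0.001, -1.0]]
force: [0.6, -0.6, -2.7]
grip_width: 0.0176
gripper_force: 24.9
```

```bash
python3 - <<'E'
from h import *
t=robot.capture("top");im=robot.capture("scene"); cv2.imwrite("pics/s6.png",im); cv2.imwrite("pics/t6.png",t)
o=robot.get_obs(); print(o["tool_pos"],o["tcp_rot"][:,0],o["force"])
for n in("blue","yellow","green"):
  for nm,I,roi in(("top",t,(220,100,500,300)),("scene",im,(150,130,300,380))):
    for c,a,m in blobs(I,*HUE[n],15,roi): print(nm,n,c,a,ray(nm,c,.03)[0].round(4))
E
```

```text
[ 0.53540932 -0.15326498  0.08719203] [ 9.98215723e-01 -5.97058352e-02 -7.64287092e-04] [ 0.02565784  0.39725046 -1.42362343]
top blue [282.  144.1] 483 [0.6544 0.0971]
top blue [279.6 160.5] 59 [0.612  0.1016]
scene blue [294.1 194.5] 84 [ 0.3822 -0.174 ]
scene blue [260.  346.3] 860 [0.6575 0.0998]
scene blue [280.  333.7] 131 [0.6133 0.1019]
scene yellow [190.  259.5] 559 [ 0.6677 -0.1592]
top green [488.  106.7] 327 [ 0.7644 -0.4172]
top green [450.8 175.1] 136 [ 0.5852 -0.3224]
scene green [188.  199.4] 108 [ 0.5894 -0.3176]
```

Call:
send_rows(targets=[{"x": 0, "y": 0, "z": -0.1, "rx": 0, "ry": 0, "rz": 0, "claw": 1}, {"x": 0, "y": 0, "z": -0.22, "rx": 0, "ry": 0, "rz": 0, "claw": 1}, {"x": 0, "y": 0, "z": -0.31, "rx": 0, "ry": 0, "rz": 0, "claw": 1}, {"x": 0, "y": 0, "z": -0.344, "rx": 0, "ry": 0, "rz": 0, "claw": 1}, {"x": 0, "y": 0, "z": -0.344, "rx": 0, "ry": 0, "rz": 0, "claw": 1}])

```text
clock: 16.6
tool_pos: [0.5354, -0.1537, 0.0186]
tcp_rot: [[0.998, -0.062, -0.001], [-0.062, -0.998, 0.0], [-0.001, -0.0, -1.0]]
force: [-0.5, -0.2, -1.0]
grip_width: 0.0177
gripper_force: 25.0
```

Call:
send_rows(targets=[{"x": 0.04, "y": -0.0026, "z": 0, "rx": 0, "ry": 0, "rz": 0, "claw": 1}, {"x": 0.08, "y": -0.0053, "z": 0, "rx": 0, "ry": 0, "rz": 0, "claw": 1}, {"x": 0.12, "y": -0.0079, "z": 0, "rx": 0, "ry": 0, "rz": 0, "claw": 1}, {"x": 0.16, "y": -0.0106, "z": 0, "rx": 0, "ry": 0, "rz": 0, "claw": 1}, {"x": 0.2, "y": -0.0132, "z": 0, "rx": 0, "ry": 0, "rz": 0, "claw": 1}])

```text
clock: 17.1
tool_pos: [0.5725, -0.1564, 0.0178]
tcp_rot: [[0.998, -0.063, -0.009], [-0.063, -0.998, 0.0], [-0.009, 0.0, -1.0]]
force: [-3.3, -5.1, -1.5]
grip_width: 0.0178
gripper_force: 25.0
```

Call:
send_rows(targets=[{"x": 0, "y": -0.006, "z": 0, "rx": 0, "ry": 0, "rz": 0, "claw": 1}, {"x": 0.01, "y": -0.008, "z": 0, "rx": 0, "ry": 0, "rz": 0, "claw": 1}, {"x": 0.03, "y": -0.009, "z": 0, "rx": 0, "ry": 0, "rz": 0, "claw": 1}, {"x": 0.05, "y": -0.0103, "z": 0, "rx": 0, "ry": 0, "rz": 0, "claw": 1}, {"x": 0.05, "y": -0.0103, "z": 0, "rx": 0, "ry": 0, "rz": 0, "claw": 1}])

```text
clock: 17.6
tool_pos: [0.5864, -0.1581, 0.0188]
tcp_rot: [[0.998, -0.064, 0.001], [-0.064, -0.998, -0.0], [0.001, 0.0, -1.0]]
force: [0.8, -2.9, -2.8]
grip_width: 0.018
gripper_force: 25.0
```

Call:
send_rows(targets=[{"x": 0.03, "y": -0.002, "z": 0, "rx": 0, "ry": 0, "rz": 0, "claw": 1}, {"x": 0.06, "y": -0.004, "z": 0, "rx": 0, "ry": 0, "rz": 0, "claw": 1}, {"x": 0.09, "y": -0.006, "z": 0, "rx": 0, "ry": 0, "rz": 0, "claw": 1}, {"x": 0.12, "y": -0.008, "z": 0, "rx": 0, "ry": 0, "rz": 0, "claw": 1}, {"x": 0.15, "y": -0.0099, "z": 0, "rx": 0, "ry": 0, "rz": 0, "claw": 1}])

```text
clock: 18.1
tool_pos: [0.6161, -0.1601, 0.0187]
tcp_rot: [[0.998, -0.064, -0.0], [-0.064, -0.998, -0.0], [-0.0, 0.0, -1.0]]
force: [-3.0, -3.4, -1.4]
grip_width: 0.0179
gripper_force: 25.0
```

Call:
send_rows(targets=[{"x": 0.01, "y": -0.0006, "z": 0, "rx": 0, "ry": 0, "rz": 0, "claw": 1}, {"x": 0.02, "y": -0.0013, "z": 0, "rx": 0, "ry": 0, "rz": 0, "claw": 1}, {"x": 0.03, "y": -0.0019, "z": 0, "rx": 0, "ry": 0, "rz": 0, "claw": 1}, {"x": 0.035, "y": -0.0023, "z": 0, "rx": 0, "ry": 0, "rz": 0, "claw": 1}, {"x": 0.035, "y": -0.0023, "z": 0, "rx": 0, "ry": 0, "rz": 0, "claw": 1}])

```text
clock: 18.6
tool_pos: [0.6202, -0.1601, 0.0185]
tcp_rot: [[0.998, -0.064, -0.006], [-0.064, -0.998, 0.001], [-0.006, -0.001, -1.0]]
force: [-10.3, -3.2, 3.6]
grip_width: 0.0179
gripper_force: 25.0
```

Call:
send_rows(targets=[{"x": 0.01, "y": 0.002, "z": 0, "rx": 0, "ry": 0, "rz": 0, "claw": 1}, {"x": 0.018, "y": 0.002, "z": 0, "rx": 0, "ry": 0, "rz": 0, "claw": 1}, {"x": 0.018, "y": 0.002, "z": 0, "rx": 0, "ry": 0, "rz": 0, "claw": 1}, {"x": 0.018, "y": 0.002, "z": 0, "rx": 0, "ry": 0, "rz": 0, "claw": 1}, {"x": 0.018, "y": 0.002, "z": 0, "rx": 0, "ry": 0, "rz": 0, "claw": 1}])

```text
clock: 19.1
tool_pos: [0.6204, -0.1601, 0.0183]
tcp_rot: [[0.998, -0.063, -0.013], [-0.063, -0.998, 0.002], [-0.013, -0.001, -1.0]]
force: [-22.0, -4.8, 9.8]
grip_width: 0.0178
gripper_force: 25.0
```

Call:
send_rows(targets=[{"x": -0.02, "y": 0, "z": 0, "rx": 0, "ry": 0, "rz": 0, "claw": 1}, {"x": -0.02, "y": 0, "z": 0, "rx": 0, "ry": 0, "rz": 0, "claw": 0.73}, {"x": -0.02, "y": 0, "z": 0, "rx": 0, "ry": 0, "rz": 0, "claw": 0.73}, {"x": -0.02, "y": 0, "z": 0, "rx": 0, "ry": 0, "rz": 0, "claw": 0.73}, {"x": -0.02, "y": 0, "z": 0, "rx": 0, "ry": 0, "rz": 0, "claw": 0.73}])

```text
clock: 19.6
tool_pos: [0.6228, -0.1597, 0.019]
tcp_rot: [[0.998, -0.063, 0.001], [-0.063, -0.998, -0.0], [0.001, 0.0, -1.0]]
force: [0.2, -0.8, 0.6]
grip_width: 0.0248
gripper_force: 0.0
```

Call:
send_rows(targets=[{"x": 0, "y": 0, "z": 0.1, "rx": 0, "ry": 0, "rz": 0, "claw": 0.73}, {"x": 0, "y": 0, "z": 0.3, "rx": 0, "ry": 0, "rz": 0, "claw": 0.73}, {"x": 0, "y": 0, "z": 0.5, "rx": 0, "ry": 0, "rz": 0, "claw": 0.73}, {"x": -0.15, "y": 0.15, "z": 0.55, "rx": 0, "ry": 0, "rz": 0, "claw": 0.5}, {"x": -0.3, "y": 0.3, "z": 0.6, "rx": 0, "ry": 0, "rz": 0, "claw": 0.2}])

```text
clock: 20.1
tool_pos: [0.5626, -0.0999, 0.1401]
tcp_rot: [[0.998, -0.065, 0.003], [-0.065, -0.998, -0.001], [0.003, 0.001, -1.0]]
force: [0.5, 0.3, 0.2]
grip_width: 0.0362
gripper_force: 0.0
```

Call:
send_rows(targets=[{"x": -0.1, "y": 0.2, "z": 0.05, "rx": 0, "ry": 0, "rz": 0, "claw": 0}, {"x": -0.2, "y": 0.4, "z": 0.1, "rx": 0, "ry": 0, "rz": 0, "claw": 0}, {"x": -0.3, "y": 0.6, "z": 0.15, "rx": 0, "ry": 0, "rz": 0, "claw": 0}, {"x": -0.3, "y": 0.7, "z": 0.15, "rx": 0, "ry": 0, "rz": 0, "claw": 0}, {"x": -0.3, "y": 0.7, "z": 0.15, "rx": 0, "ry": 0, "rz": 0, "claw": 0}])

```text
clock: 20.6
tool_pos: [0.5021, 0.0425, 0.1696]
tcp_rot: [[0.998, -0.06, 0.002], [-0.06, -0.998, 0.001], [0.002, -0.001, -1.0]]
force: [-0.5, 0.3, 0.7]
grip_width: 0.0765
gripper_force: 0.0
```

```bash
python3 - <<'E'
from h import *
t=robot.capture("top");im=robot.capture("scene"); cv2.imwrite("pics/s7.png",im); cv2.imwrite("pics/t7.png",t)
o=robot.get_obs(); print(o["tool_pos"],o["tcp_rot"][:,0],o["joints"],o["force"])
for n in("blue","yellow","green"):
  for nm,I,roi in(("top",t,(220,100,500,300)),("scene",im,(150,130,300,380))):
    for c,a,m in blobs(I,*HUE[n],15,roi): print(nm,n,c,a,ray(nm,c,.03)[0].round(4))
a=cv2.resize(t[115:185,250:420],(800,330),interpolation=2); b=cv2.resize(t[215:315,130:330],(540,270),interpolation=2)
cv2.imwrite("pics/crop7.png",np.vstack([a,np.hstack([b,np.zeros((270,260,3),np.uint8)])]))
E
```

```text
[0.50257144 0.04005442 0.16892676] [ 9.98058838e-01 -6.22729156e-02  7.99309084e-04] [-7.23700152e-02  3.68912465e-01  1.68029419e+00 -4.03629562e-04
  1.09158308e+00  1.56092567e+00] [0.17711651 0.38134183 0.27871423]
top blue [391.5 256.6] 49 [ 0.3791 -0.1777]
scene blue [260.  346.3] 861 [0.6575 0.0998]
scene blue [280.  333.7] 130 [0.6133 0.1019]
top yellow [386.3 142.7] 485 [ 0.6643 -0.1626]
top yellow [384.7 158.5] 46 [ 0.6235 -0.159 ]
scene yellow [190.2 259.4] 572 [ 0.6672 -0.1592]
scene yellow [208.  247.9] 61 [ 0.6221 -0.1624]
top green [488.  106.7] 327 [ 0.7644 -0.4172]
top green [450.8 175.1] 136 [ 0.5852 -0.3224]
scene green [188.  199.4] 108 [ 0.5894 -0.3176]
```

View pics/crop7.png

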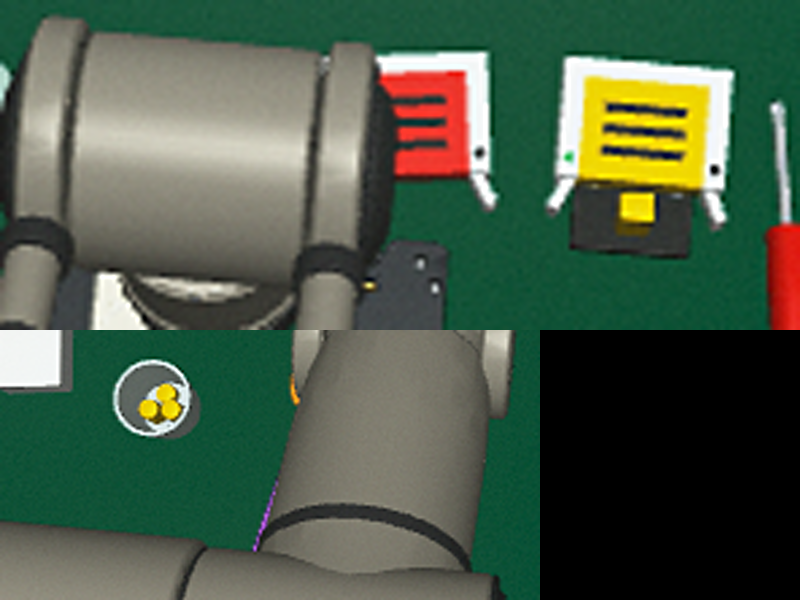

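Both boards are home: the yellow grip measures x=.6235 against an expected .622, and the stop resisted with 22 N. The cup at top (186,240) shows spacers inside. Next I make a small tilt test in free air, to identify the wrist kinematics for the pour.

Call:
send_rows(targets=[{"x": 0, "y": 0, "z": 0.1, "rx": 0.2, "ry": 0, "rz": 0, "claw": 0}, {"x": 0, "y": 0, "z": 0.2, "rx": 0.5, "ry": 0, "rz": 0, "claw": 0}, {"x": 0, "y": 0, "z": 0.3, "rx": 0.8, "ry": 0, "rz": 0, "claw": 0}, {"x": 0, "y": 0, "z": 0.3, "rx": 0.8, "ry": 0, "rz": 0, "claw": 0}, {"x": 0, "y": 0, "z": 0.3, "rx": 0.8, "ry": 0, "rz": 0, "claw": 0}])

```text
clock: 21.2
tool_pos: [0.5023, 0.0378, 0.2277]
tcp_rot: [[0.998, -0.068, 0.0], [-0.062, -0.912, 0.405], [-0.027, -0.404, -0.914]]
force: [0.1, 0.2, -0.7]
grip_width: 0.0916
gripper_force: 0.0
```

```bash
cat > kin.py <<'E'
import numpy as np
from scipy.spatial.transform import Rotation as Ro
from scipy.optimize import least_squares
S=[([.21100787,-.48034854,.23411358],[-1.30302778,.34266229,1.52491024,0,1.27540351,-.145987943]),
([.45526545,-.02380202,.09977548],[-.22016556,.386897666,1.89051711,-8.5e-4,.864314391,1.16894058]),
([.52664032,.10726827,.06602693],[.0581792463,.55781981,1.69829768,2.7e-4,.886848039,-1.44743234]),
([.55202012,-.12015279,.10742691],[-.350200425,.542276042,1.58158545,4.9e-4,1.01801498,-1.85678856]),
([.53857587,-.37185593,.10764504],[-.721425745,.688760092,1.29817515,3.2e-4,1.15512671,-2.05450279]),
([.50257144,.04005442,.16892676],[-.0723700152,.368912465,1.68029419,-4e-4,1.09158308,1.56092567])]
def fk(q,p,s4=1):
    r0,h,off,L1,e,L2,L3=p
    A=Ro.from_euler("z",q[0]); B=A*Ro.from_euler("y",q[1]); C=B*Ro.from_euler("y",q[2])
    D=C*Ro.from_euler("z",s4*q[3]); E=D*Ro.from_euler("y",q[4]); F=E*Ro.from_euler("z",q[5]-np.pi/2)
    x=A.apply([r0,off,h])+B.apply([0,0,L1])+C.apply([e,0,L2])+F.apply([0,0,L3])
    return x,F.as_matrix()
E
python3 - <<'E'
from kin import *
from h import robot
o=robot.get_obs(); q=list(o["joints"]); print(o["tool_pos"],q); print(o["tcp_rot"].round(3))
open("kin.py","a").write(f"S.append(({list(o['tool_pos'])},{q}))\n")
S.append((list(o["tool_pos"]),q))
for s4 in(1,-1):
    f=lambda p:np.concatenate([(fk(qq,p,s4)[0]-x) for x,qq in S]+[.003*(p-[0,.2,.0765,.4,0,.35,.2])])
    r=least_squares(f,[0,.2,.0765,.4,0,.35,.2]); print(s4,r.x.round(4),np.abs(r.fun).max(),np.abs(fk(q,r.x,s4)[1]-o["tcp_rot"]).max()); 
E
```

```text
[0.50230966 0.03777802 0.22767787] [np.float64(-0.3232883121524357), np.float64(0.3447727499547872), np.float64(1.6182630031721779), np.float64(0.4054457857722648), np.float64(1.3377246494100876), np.float64(1.1889174513922944)]
[[ 0.998 -0.068  0.   ]
 [-0.062 -0.912  0.405]
 [-0.027 -0.404 -0.914]]
1 [0.     0.2229 0.0764 0.5062 0.0465 0.3796 0.3101] 0.000330221719241554 1.995372159900945
-1 [-0.0738 -0.4327  0.0803  0.5829 -0.0071  0.3841 -0.2397] 0.03760641280737209 1.9425305931403207
```

```bash
sed -i 's/np.float64(\([^)]*\))/\1/g; s/q\[5\]-np.pi\/2/q[5]+np.pi\/2/' kin.py; cat >> kin.py <<'E'
P=[0,.2229,.0764,.5062,.0465,.3796,.3101]
LO=np.array([-2.53,-.77,.04,-1,.28,-3.11]);HI=-np.array([-2.53,-2.02,-2.7,-4.14,-2.66,-3.11])
def ik(x,R,q0):
    f=lambda q:np.r_[(fk(q,P)[0]-x)*10,(fk(q,P)[1]-R).ravel()]
    r=least_squares(f,np.clip(q0,LO+.01,HI-.01),bounds=(LO,HI),max_nfev=60); return r.x,np.abs(r.fun).max()
def Rt(psi,th):
    """closing axis (tool y) along heading psi; tool tipped th about it from straight down (deg)"""
    p=np.radians(psi); c=np.array([np.cos(p),np.sin(p),0]); z=np.array([0,0,-1.]); x=np.cross(c,z)
    return Ro.from_rotvec(np.radians(th)*c).as_matrix()@np.c_[x,c,z]
E
python3 - <<'E'
from kin import *
o=S[-1]; print("rot check",fk(o[1],P)[1].round(3))
cup=np.array([.4008,.3108,.062]); jar=np.array([.6107,.3143,.24])
q0=[.4,.5,1.6,0,1,0]
for psi in range(-180,180,20):
    out=[]
    qd,e=ik(jar,Rt(psi,0),q0); 
    if e>.01: continue
    for sg in(1,-1):
        q=qd; m=0
        for th in range(10,131,10):
            q,e=ik(jar,Rt(psi,sg*th),q)
            if e>.02: break
            m=th
        q=ik(cup,Rt(psi,0),q0)[0]; b=0
        for th in range(10,61,10):
            q,e=ik(cup,Rt(psi,-sg*th),q)
            if e>.02: break
            b=th
        out.append((sg,m,b))
    print(psi,out)
E
```

```text
rot check [[ 0.998 -0.068  0.   ]
 [-0.062 -0.912  0.405]
 [-0.027 -0.404 -0.914]]
-180 [(1, 60, 10), (-1, 20, 60)]
-140 [(1, 20, 60), (-1, 130, 0)]
-120 [(1, 40, 60), (-1, 80, 10)]
-100 [(1, 40, 60), (-1, 40, 20)]
-80 [(1, 50, 60), (-1, 30, 20)]
-60 [(1, 40, 60), (-1, 30, 20)]
-40 [(1, 130, 60), (-1, 30, 60)]
-20 [(1, 130, 60), (-1, 40, 60)]
0 [(1, 130, 60), (-1, 60, 60)]
20 [(1, 130, 60), (-1, 60, 60)]
40 [(1, 130, 60), (-1, 50, 60)]
60 [(1, 130, 30), (-1, 50, 60)]
80 [(1, 40, 30), (-1, 40, 60)]
100 [(1, 30, 20), (-1, 50, 60)]
120 [(1, 30, 20), (-1, 40, 60)]
140 [(1, 30, 20), (-1, 40, 60)]
160 [(1, 40, 20), (-1, 40, 60)]
```

The fitted kinematics match to 0.3 mm. With the closing axis along world x, tipping about +x reaches 130°, and grasping the cup pre-tilted by −30° keeps the palm clear of the pour. I go to the cup now.

Call:
send_rows(targets=[{"x": 0, "y": 0.1, "z": 0, "rx": -0.2, "ry": 0, "rz": 0, "claw": 0}, {"x": 0, "y": 0.2, "z": 0, "rx": -0.45, "ry": 0, "rz": 0, "claw": 0}, {"x": 0, "y": 0.3, "z": 0, "rx": -0.7, "ry": 0, "rz": 0, "claw": 0}, {"x": 0, "y": 0.3, "z": 0, "rx": -0.8, "ry": 0, "rz": 0, "claw": 0}, {"x": 0, "y": 0.3, "z": 0, "rx": -0.8, "ry": 0, "rz": 0, "claw": 0}])

```text
clock: 21.7
tool_pos: [0.5016, 0.1028, 0.2282]
tcp_rot: [[0.998, -0.058, 0.0], [-0.058, -0.998, -0.003], [0.0, 0.003, -1.0]]
force: [0.2, 0.1, 0.0]
grip_width: 0.0917
gripper_force: 0.0
```

Call:
send_rows(targets=[{"x": -0.03, "y": 0.06, "z": 0, "rx": 0, "ry": 0, "rz": 0.15, "claw": 0}, {"x": -0.06, "y": 0.12, "z": 0, "rx": 0, "ry": 0, "rz": 0.3, "claw": 0}, {"x": -0.09, "y": 0.18, "z": 0, "rx": 0, "ry": 0, "rz": 0.46, "claw": 0}, {"x": -0.11, "y": 0.25, "z": 0, "rx": 0, "ry": 0, "rz": 0.62, "claw": 0}, {"x": -0.127, "y": 0.32, "z": 0, "rx": 0, "ry": 0, "rz": 0.78, "claw": 0}])

```text
clock: 22.2
tool_pos: [0.4765, 0.1638, 0.2281]
tcp_rot: [[0.94, 0.34, -0.001], [0.34, -0.94, -0.0], [-0.001, -0.0, -1.0]]
force: [-0.4, -0.5, -0.1]
grip_width: 0.0916
gripper_force: 0.0
```

Call:
send_rows(targets=[{"x": -0.03, "y": 0.06, "z": 0, "rx": 0, "ry": 0, "rz": 0.15, "claw": 0}, {"x": -0.06, "y": 0.12, "z": 0, "rx": 0, "ry": 0, "rz": 0.3, "claw": 0}, {"x": -0.09, "y": 0.18, "z": 0, "rx": 0, "ry": 0, "rz": 0.46, "claw": 0}, {"x": -0.11, "y": 0.25, "z": 0, "rx": 0, "ry": 0, "rz": 0.62, "claw": 0}, {"x": -0.127, "y": 0.32, "z": 0, "rx": 0, "ry": 0, "rz": 0.78, "claw": 0}])

```text
clock: 22.7
tool_pos: [0.4512, 0.2278, 0.2281]
tcp_rot: [[0.728, 0.686, -0.001], [0.686, -0.728, -0.0], [-0.001, -0.0, -1.0]]
force: [0.6, 0.9, -0.8]
grip_width: 0.0915
gripper_force: 0.0
```

Call:
send_rows(targets=[{"x": -0.03, "y": 0.06, "z": 0, "rx": 0, "ry": 0, "rz": 0.15, "claw": 0}, {"x": -0.06, "y": 0.12, "z": 0, "rx": 0, "ry": 0, "rz": 0.3, "claw": 0}, {"x": -0.09, "y": 0.18, "z": 0, "rx": 0, "ry": 0, "rz": 0.46, "claw": 0}, {"x": -0.11, "y": 0.25, "z": 0, "rx": 0, "ry": 0, "rz": 0.62, "claw": 0}, {"x": -0.127, "y": 0.32, "z": 0, "rx": 0, "ry": 0, "rz": 0.78, "claw": 0}])

```text
clock: 23.2
tool_pos: [0.4259, 0.2918, 0.2281]
tcp_rot: [[0.396, 0.918, -0.001], [0.918, -0.396, -0.0], [-0.0, -0.0, -1.0]]
force: [0.7, 0.1, 0.7]
grip_width: 0.092
gripper_force: 0.0
```

Call:
send_rows(targets=[{"x": -0.03, "y": 0.06, "z": 0, "rx": 0, "ry": 0, "rz": 0.15, "claw": 0}, {"x": -0.06, "y": 0.12, "z": 0, "rx": 0, "ry": 0, "rz": 0.35, "claw": 0}, {"x": -0.09, "y": 0.18, "z": 0, "rx": 0, "ry": 0, "rz": 0.58, "claw": 0}, {"x": -0.127, "y": 0.32, "z": 0, "rx": 0, "ry": 0, "rz": 0.78, "claw": 0}, {"x": -0.127, "y": 0.32, "z": 0, "rx": 0, "ry": 0, "rz": 0.78, "claw": 0}])

```text
clock: 23.7
tool_pos: [0.4, 0.3575, 0.228]
tcp_rot: [[-0.003, 1.0, -0.001], [1.0, 0.003, 0.001], [0.001, -0.001, -1.0]]
force: [0.9, -0.1, -0.7]
grip_width: 0.0918
gripper_force: 0.0
```

Call:
send_rows(targets=[{"x": 0, "y": 0, "z": -0.05, "rx": -0.25, "ry": 0, "rz": 0, "claw": 0}, {"x": 0, "y": 0, "z": -0.1, "rx": -0.5, "ry": 0, "rz": 0, "claw": 0}, {"x": 0, "y": 0, "z": -0.15, "rx": -0.75, "ry": 0, "rz": 0, "claw": 0}, {"x": 0, "y": 0, "z": -0.15, "rx": -1, "ry": 0, "rz": 0, "claw": 0}, {"x": 0, "y": 0, "z": -0.15, "rx": -1, "ry": 0, "rz": 0, "claw": 0}])

```text
clock: 24.2
tool_pos: [0.4, 0.3564, 0.1951]
tcp_rot: [[-0.002, 1.0, -0.003], [0.863, 0.001, -0.505], [-0.505, -0.004, -0.863]]
force: [-0.4, -0.3, -0.0]
grip_width: 0.0919
gripper_force: 0.0
```

```bash
python3 - <<'E'
from h import *
im=robot.capture("scene");t=robot.capture("top"); cv2.imwrite("pics/t8.png",t); cv2.imwrite("pics/s8.png",cv2.resize(im[180:480,280:640],None,fx=2,fy=2))
o=robot.get_obs(); print(o["tool_pos"],o["tcp_rot"].round(3),o["joints"].round(3),o["force"],o["grip_width"])
K,R,tv=cam("scene")
for X in([.4008,.3108,.075],[.4008+.034,.3108,.075],[.4008,.3108+.034,.075],[.4008-.034,.3108,.075],[.4008,.3108-.034,.075]):
    p=K@(R@np.array(X)+tv); print((p[:2]/p[2]).round(1))
E
```

```text
[0.40081312 0.35572216 0.19769505] [[ 0.     1.    -0.001]
 [ 0.867 -0.001 -0.499]
 [-0.499 -0.001 -0.867]] [ 0.787  0.633  1.261 -0.36   1.631  0.836] [ 0.20497533 -0.11209622  0.01007402] 0.09175333085970547
[442.9 340.1]
[429.5 351.3]
[457.4 354.5]
[456.  329.3]
[429.  326.4]
```

View pics/s8.png

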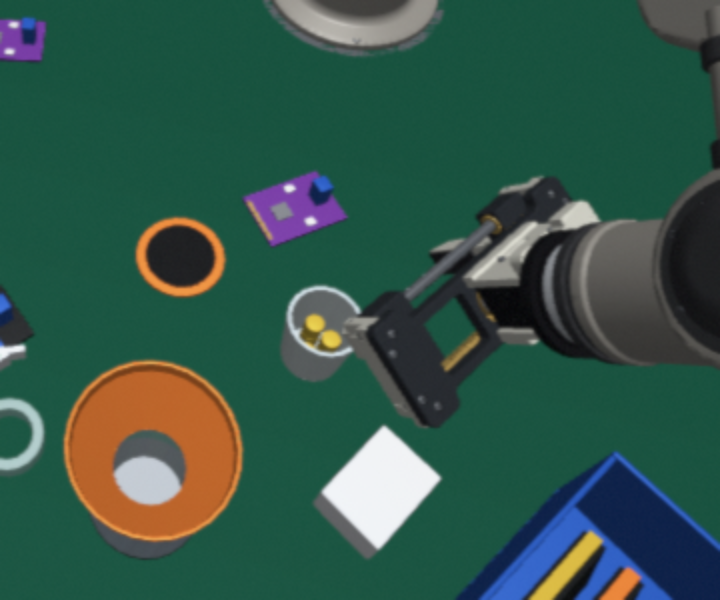

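The cup rim in this view is at about (442.5,340.5), which matches the projected (442.9,340.1). I come in along the tool axis and grip.

Call:
send_rows(targets=[{"x": 0, "y": 0, "z": -0.15, "rx": 0, "ry": 0, "rz": 0, "claw": 0}, {"x": 0, "y": 0, "z": -0.31, "rx": 0, "ry": 0, "rz": 0, "claw": 0}, {"x": 0, "y": -0.06, "z": -0.42, "rx": 0, "ry": 0, "rz": 0, "claw": 0}, {"x": 0, "y": -0.14, "z": -0.55, "rx": 0, "ry": 0, "rz": 0, "claw": 0}, {"x": 0, "y": -0.2, "z": -0.66, "rx": 0, "ry": 0, "rz": 0, "claw": 0}], grip_force=40)

```text
clock: 24.8
tool_pos: [0.4011, 0.3143, 0.067]
tcp_rot: [[0.004, 1.0, -0.0], [0.868, -0.003, -0.497], [-0.497, 0.002, -0.868]]
force: [-0.8, 0.3, -0.7]
grip_width: 0.0921
gripper_force: 0.0
```

Call:
send_rows(targets=[{"x": 0, "y": -0.03, "z": -0.05, "rx": 0, "ry": 0, "rz": 0, "claw": 0}, {"x": 0, "y": -0.052, "z": -0.087, "rx": 0, "ry": 0, "rz": 0, "claw": 0}, {"x": 0, "y": -0.052, "z": -0.087, "rx": 0, "ry": 0, "rz": 0, "claw": 0}, {"x": 0, "y": -0.052, "z": -0.087, "rx": 0, "ry": 0, "rz": 0, "claw": 0.5}, {"x": 0, "y": -0.052, "z": -0.087, "rx": 0, "ry": 0, "rz": 0, "claw": 0.5}])

```text
clock: 25.3
tool_pos: [0.4011, 0.3064, 0.0502]
tcp_rot: [[0.001, 1.0, 0.002], [0.867, -0.0, -0.499], [-0.499, 0.002, -0.867]]
force: [-0.8, 0.0, -0.3]
grip_width: 0.08
gripper_force: 0.0
```

Call:
send_rows(targets=[{"x": 0, "y": 0, "z": 0, "rx": 0, "ry": 0, "rz": 0, "claw": 1}, {"x": 0, "y": 0, "z": 0, "rx": 0, "ry": 0, "rz": 0, "claw": 1}, {"x": 0, "y": 0, "z": 0, "rx": 0, "ry": 0, "rz": 0, "claw": 1}, {"x": 0, "y": 0, "z": 0, "rx": 0, "ry": 0, "rz": 0, "claw": 1}, {"x": 0, "y": 0, "z": 0, "rx": 0, "ry": 0, "rz": 0, "claw": 1}])

```text
clock: 25.8
tool_pos: [0.4007, 0.3058, 0.0497]
tcp_rot: [[0.001, 1.0, 0.0], [0.866, -0.001, -0.5], [-0.5, 0.001, -0.866]]
force: [-1.3, 0.8, 4.8]
grip_width: 0.0649
gripper_force: 40.0
```

Call:
send_rows(targets=[{"x": 0, "y": 0, "z": 0.1, "rx": 0, "ry": 0, "rz": 0, "claw": 1}, {"x": 0, "y": 0, "z": 0.25, "rx": 0, "ry": 0, "rz": 0, "claw": 1}, {"x": 0, "y": 0, "z": 0.45, "rx": 0, "ry": 0, "rz": 0, "claw": 1}, {"x": 0, "y": 0, "z": 0.65, "rx": 0, "ry": 0, "rz": 0, "claw": 1}, {"x": 0, "y": 0, "z": 0.85, "rx": 0, "ry": 0, "rz": 0, "claw": 1}])

```text
clock: 26.3
tool_pos: [0.4004, 0.3053, 0.2203]
tcp_rot: [[0.0, 1.0, -0.001], [0.866, -0.001, -0.5], [-0.5, -0.0, -0.866]]
force: [0.3, -0.6, -1.6]
grip_width: 0.0652
gripper_force: 40.0
```

Call:
send_rows(targets=[{"x": 0.08, "y": 0.03, "z": 0.025, "rx": 0, "ry": 0, "rz": 0, "claw": 1}, {"x": 0.18, "y": 0.06, "z": 0.025, "rx": 0, "ry": 0, "rz": 0, "claw": 1}, {"x": 0.28, "y": 0.09, "z": 0.025, "rx": 0, "ry": 0, "rz": 0, "claw": 1}, {"x": 0.4, "y": 0.12, "z": 0.025, "rx": 0, "ry": 0, "rz": 0, "claw": 1}, {"x": 0.52, "y": 0.15, "z": 0.025, "rx": 0, "ry": 0, "rz": 0, "claw": 1}])

```text
clock: 26.8
tool_pos: [0.5053, 0.3357, 0.2236]
tcp_rot: [[0.0, 1.0, -0.001], [0.866, -0.0, -0.5], [-0.5, -0.001, -0.866]]
force: [-0.1, 0.2, -3.1]
grip_width: 0.0649
gripper_force: 40.0
```

Call:
send_rows(targets=[{"x": 0.12, "y": 0.02, "z": 0, "rx": 0, "ry": 0, "rz": 0, "claw": 1}, {"x": 0.26, "y": 0.04, "z": 0, "rx": 0, "ry": 0, "rz": 0, "claw": 1}, {"x": 0.4, "y": 0.06, "z": 0, "rx": 0, "ry": 0, "rz": 0, "claw": 1}, {"x": 0.53, "y": 0.076, "z": 0, "rx": 0, "ry": 0, "rz": 0, "claw": 1}, {"x": 0.53, "y": 0.076, "z": 0, "rx": 0, "ry": 0, "rz": 0, "claw": 1}])

```text
clock: 27.3
tool_pos: [0.613, 0.3496, 0.2211]
tcp_rot: [[0.002, 1.0, -0.002], [0.865, -0.003, -0.501], [-0.501, -0.001, -0.865]]
force: [0.4, 1.1, -2.9]
grip_width: 0.0647
gripper_force: 40.0
```

```bash
python3 - <<'E'
from h import *
from kin import *
o=robot.get_obs(); print(o["tool_pos"],o["tcp_rot"].round(3),o["joints"].round(3),o["force"],o["grip_width"])
q=o["joints"]; x=np.array([.6107,.351,.222])
for th in range(-30,111,10):
    q,e=ik(x,Rt(0,th),q); print(th,q.round(2),round(e,4))
E
```

```text
[0.61298775 0.34961032 0.22105846] [[ 0.002  1.    -0.002]
 [ 0.865 -0.003 -0.501]
 [-0.501 -0.001 -0.865]] [ 0.592  0.944  0.585 -0.452  1.894  0.51 ] [ 0.43666871  1.10605524 -2.92056799] 0.06473037728484371
-30 [ 0.6   0.94  0.59 -0.45  1.89  0.51] 0.0
-20 [ 0.54  0.85  0.72 -0.3   1.75  0.51] 0.0
-10 [ 0.48  0.77  0.84 -0.15  1.62  0.48] 0.0
0 [ 0.41  0.7   0.96 -0.    1.49  0.41] 0.0
10 [0.34 0.65 1.06 0.17 1.37 0.31] 0.0
20 [0.27 0.61 1.16 0.35 1.29 0.18] 0.0
30 [0.19 0.6  1.25 0.55 1.23 0.02] 0.0
40 [ 0.12  0.6   1.34  0.75  1.21 -0.16] 0.0
50 [ 0.06  0.63  1.41  0.94  1.24 -0.33] 0.0
60 [ 0.01  0.67  1.46  1.12  1.29 -0.5 ] 0.0
70 [-0.03  0.73  1.5   1.28  1.38 -0.64] 0.0
80 [-0.05  0.81  1.53  1.41  1.49 -0.76] 0.0
90 [-0.06  0.89  1.54  1.53  1.61 -0.86] 0.0
100 [-0.05  0.99  1.53  1.63  1.74 -0.93] 0.0
110 [-0.03  1.08  1.5   1.74  1.88 -0.98] 0.0
```

Call:
send_rows(targets=[{"x": 0, "y": 0, "z": 0, "rx": 0.16, "ry": 0, "rz": 0, "claw": 1}, {"x": 0, "y": 0, "z": 0, "rx": 0.36, "ry": 0, "rz": 0, "claw": 1}, {"x": 0, "y": 0, "z": 0, "rx": 0.58, "ry": 0, "rz": 0, "claw": 1}, {"x": -0.005, "y": 0, "z": 0, "rx": 0.8, "ry": 0, "rz": 0, "claw": 1}, {"x": -0.01, "y": 0, "z": 0, "rx": 1, "ry": 0, "rz": 0, "claw": 1}])

```text
clock: 27.8
tool_pos: [0.6075, 0.3508, 0.2247]
tcp_rot: [[0.002, 1.0, 0.0], [1.0, -0.002, 0.004], [0.004, 0.0, -1.0]]
force: [1.3, -1.2, -2.7]
grip_width: 0.065
gripper_force: 40.0
```

Call:
send_rows(targets=[{"x": 0, "y": 0, "z": 0, "rx": 0.2, "ry": 0, "rz": 0, "claw": 1}, {"x": 0, "y": 0, "z": 0, "rx": 0.4, "ry": 0, "rz": 0, "claw": 1}, {"x": 0, "y": 0, "z": 0, "rx": 0.6, "ry": 0, "rz": 0, "claw": 1}, {"x": 0, "y": 0, "z": 0, "rx": 0.8, "ry": 0, "rz": 0, "claw": 1}, {"x": 0, "y": 0, "z": 0, "rx": 1, "ry": 0, "rz": 0, "claw": 1}])

```text
clock: 28.3
tool_pos: [0.6075, 0.3506, 0.2245]
tcp_rot: [[0.002, 1.0, 0.0], [0.864, -0.002, 0.503], [0.503, -0.001, -0.864]]
force: [-0.5, 0.8, -1.6]
grip_width: 0.0652
gripper_force: 40.0
```

Call:
send_rows(targets=[{"x": 0, "y": 0, "z": 0, "rx": 0.14, "ry": 0, "rz": 0, "claw": 1}, {"x": 0, "y": 0, "z": 0, "rx": 0.28, "ry": 0, "rz": 0, "claw": 1}, {"x": 0, "y": 0, "z": -0.01, "rx": 0.42, "ry": 0, "rz": 0, "claw": 1}, {"x": 0, "y": 0, "z": -0.02, "rx": 0.56, "ry": 0, "rz": 0, "claw": 1}, {"x": 0, "y": 0, "z": -0.03, "rx": 0.7, "ry": 0, "rz": 0, "claw": 1}])

```text
clock: 28.8
tool_pos: [0.6075, 0.3507, 0.218]
tcp_rot: [[0.002, 1.0, -0.0], [0.628, -0.001, 0.778], [0.778, -0.002, -0.628]]
force: [0.4, 0.8, -2.8]
grip_width: 0.0644
gripper_force: 40.0
```

```bash
python3 - <<'E'
from h import *
im=robot.capture("scene"); cv2.imwrite("pics/s9.png",cv2.resize(im[240:480,180:480],None,fx=2.2,fy=2.2))
o=robot.get_obs(); print(o["tool_pos"],o["tcp_rot"].round(3),o["joints"].round(3),o["force"],o["grip_width"])
E
```

```text
[0.60709997 0.34956166 0.21555689] [[ 0.006  1.    -0.002]
 [ 0.626 -0.003  0.78 ]
 [ 0.78  -0.006 -0.626]] [ 0.051  0.635  1.43   0.971  1.234 -0.364] [-0.12643902 -1.14000025 -4.75795754] 0.06520640086788641
```

View pics/s9.png

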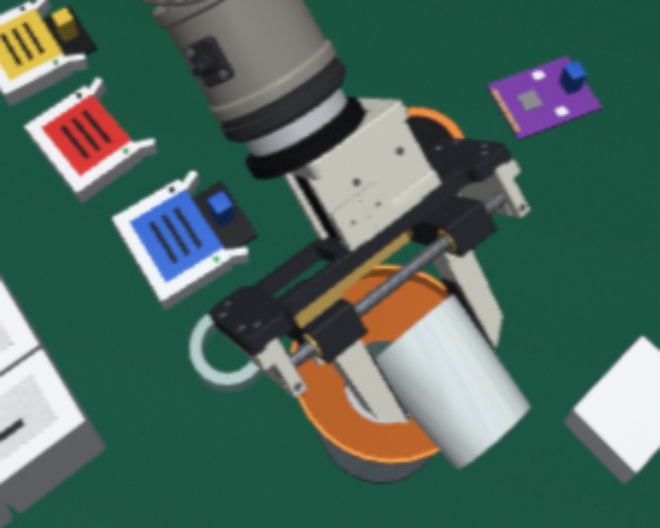

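The cup, tilted about 81°, hangs with its mouth over the funnel, and the gripper clears the rim. I tilt on slowly.

Call:
send_rows(targets=[{"x": 0.01, "y": 0, "z": -0.01, "rx": 0.12, "ry": 0, "rz": 0, "claw": 1}, {"x": 0.02, "y": 0, "z": -0.01, "rx": 0.24, "ry": 0, "rz": 0, "claw": 1}, {"x": 0.02, "y": 0, "z": -0.01, "rx": 0.36, "ry": 0, "rz": 0, "claw": 1}, {"x": 0.02, "y": 0, "z": -0.01, "rx": 0.48, "ry": 0, "rz": 0, "claw": 1}, {"x": 0.02, "y": 0, "z": -0.01, "rx": 0.6, "ry": 0, "rz": 0, "claw": 1}])

```text
clock: 29.35
tool_pos: [0.6117, 0.3511, 0.2161]
tcp_rot: [[0.002, 1.0, -0.001], [0.358, 0.0, 0.934], [0.934, -0.002, -0.358]]
force: [0.5, 0.5, -1.6]
grip_width: 0.0647
gripper_force: 40.0
```

Call:
send_rows(targets=[{"x": 0, "y": 0, "z": 0, "rx": 0.12, "ry": 0, "rz": 0, "claw": 1}, {"x": 0, "y": 0, "z": 0, "rx": 0.24, "ry": 0, "rz": 0, "claw": 1}, {"x": 0, "y": 0, "z": 0, "rx": 0.36, "ry": 0, "rz": 0, "claw": 1}, {"x": 0, "y": 0, "z": 0, "rx": 0.48, "ry": 0, "rz": 0, "claw": 1}, {"x": 0, "y": 0, "z": 0, "rx": 0.6, "ry": 0, "rz": 0, "claw": 1}])

```text
clock: 29.85
tool_pos: [0.6117, 0.3513, 0.2162]
tcp_rot: [[0.003, 1.0, -0.001], [0.052, 0.001, 0.999], [0.999, -0.003, -0.052]]
force: [-0.3, 0.7, -1.0]
grip_width: 0.065
gripper_force: 40.0
```

Call:
send_rows(targets=[{"x": 0, "y": 0, "z": 0, "rx": 0.15, "ry": 0, "rz": 0, "claw": 1}, {"x": 0, "y": 0, "z": 0, "rx": 0.3, "ry": 0, "rz": 0, "claw": 1}, {"x": 0, "y": 0, "z": 0.01, "rx": 0.45, "ry": 0, "rz": 0, "claw": 1}, {"x": 0, "y": 0, "z": 0.02, "rx": 0.6, "ry": 0, "rz": 0, "claw": 1}, {"x": 0, "y": 0, "z": 0.02, "rx": 0.6, "ry": 0, "rz": 0, "claw": 1}])

```text
clock: 30.35
tool_pos: [0.6114, 0.3519, 0.2182]
tcp_rot: [[0.007, 1.0, -0.001], [-0.258, 0.003, 0.966], [0.966, -0.007, 0.258]]
force: [-0.7, 0.6, -1.2]
grip_width: 0.0645
gripper_force: 40.0
```

```bash
python3 - <<'E'
from h import *
im=robot.capture("scene"); t=robot.capture("top"); 
a=cv2.resize(im[240:480,230:480],(500,480)); b=cv2.resize(t[100:200,140:250],(528,480))[:, :300]
cv2.imwrite("pics/s10.png",np.hstack([a,b]))
o=robot.get_obs(); print(o["tool_pos"],o["tcp_rot"].round(3),o["force"],o["grip_width"])
for nm,I in(("scene",im),("top",t)):
  for c,a,m in blobs(I,*HUE["yellow"],6): print(nm,c,a)
E
```

```text
[0.61205858 0.3515377  0.21997271] [[ 0.003  1.    -0.001]
 [-0.256  0.002  0.967]
 [ 0.967 -0.002  0.256]] [ 0.40544294 -0.32919779 -0.93697608] 0.0649823315100587
scene [190.3 259.4] 570
scene [208.  247.9] 61
scene [563.1 463.9] 401
top [198.7 123.6] 99
top [386.3 142.7] 484
top [384.7 158.5] 46
top [ 25.6 227.3] 223
top [ 52.8 227.4] 216
top [ 79.7 228.5] 210
top [411.  238.5] 14
top [ 36.9 243.3] 22
top [ 63.9 244.9] 19
top [  9.5 245.6] 11
top [241.5 269.5] 12
top [251.5 272.5] 6
```

View pics/s10.png

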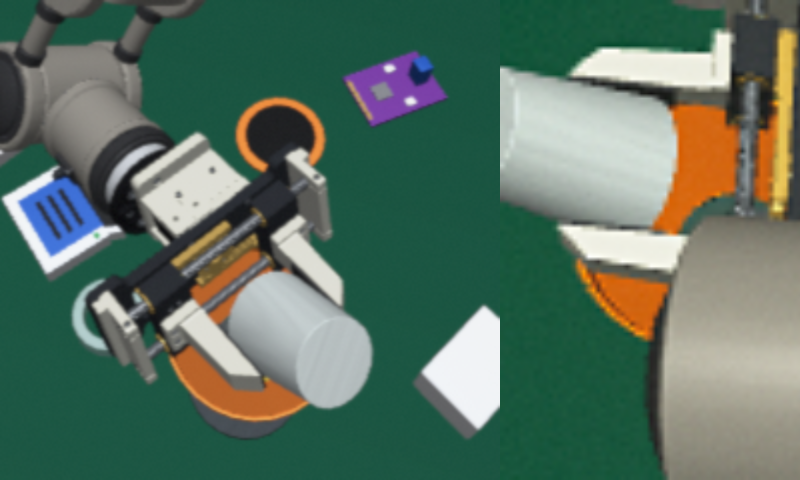

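The gripper hides the cup's mouth at 135° of tilt. I give it a light shake, then tilt back and look into the cup and jar.

Call:
send_rows(targets=[{"x": 0, "y": 0, "z": 0.03, "rx": 0.1, "ry": 0, "rz": 0, "claw": 1}, {"x": 0, "y": 0, "z": 0, "rx": -0.1, "ry": 0, "rz": 0, "claw": 1}, {"x": 0, "y": 0, "z": 0.03, "rx": 0.1, "ry": 0, "rz": 0, "claw": 1}, {"x": 0, "y": 0, "z": 0, "rx": -0.1, "ry": 0, "rz": 0, "claw": 1}, {"x": 0, "y": 0, "z": 0, "rx": 0, "ry": 0, "rz": 0, "claw": 1}])

```text
clock: 30.95
tool_pos: [0.6133, 0.3504, 0.2229]
tcp_rot: [[-0.004, 1.0, -0.001], [-0.255, -0.0, 0.967], [0.967, 0.004, 0.255]]
force: [0.5, 0.0, -1.3]
grip_width: 0.0648
gripper_force: 40.0
```

Call:
send_rows(targets=[{"x": 0, "y": 0, "z": 0, "rx": -0.2, "ry": 0, "rz": 0, "claw": 1}, {"x": 0, "y": 0, "z": 0, "rx": -0.4, "ry": 0, "rz": 0, "claw": 1}, {"x": 0, "y": 0, "z": 0, "rx": -0.6, "ry": 0, "rz": 0, "claw": 1}, {"x": 0, "y": 0, "z": 0.02, "rx": -0.8, "ry": 0, "rz": 0, "claw": 1}, {"x": 0, "y": 0, "z": 0.04, "rx": -1, "ry": 0, "rz": 0, "claw": 1}])

```text
clock: 31.45
tool_pos: [0.6128, 0.35, 0.2295]
tcp_rot: [[-0.001, 1.0, 0.002], [0.265, -0.002, 0.964], [0.964, 0.001, -0.265]]
force: [-0.1, 0.8, -1.0]
grip_width: 0.0648
gripper_force: 40.0
```

Call:
send_rows(targets=[{"x": 0, "y": 0, "z": 0, "rx": -0.2, "ry": 0, "rz": 0, "claw": 1}, {"x": 0, "y": 0, "z": 0, "rx": -0.4, "ry": 0, "rz": 0, "claw": 1}, {"x": 0, "y": 0, "z": 0, "rx": -0.6, "ry": 0, "rz": 0, "claw": 1}, {"x": 0, "y": 0, "z": 0, "rx": -0.8, "ry": 0, "rz": 0, "claw": 1}, {"x": 0, "y": 0, "z": 0, "rx": -1, "ry": 0, "rz": 0, "claw": 1}])

```text
clock: 31.95
tool_pos: [0.613, 0.3498, 0.2304]
tcp_rot: [[-0.0, 1.0, 0.005], [0.711, -0.003, 0.703], [0.703, 0.004, -0.711]]
force: [0.3, 0.6, -1.0]
grip_width: 0.065
gripper_force: 40.0
```

Call:
send_rows(targets=[{"x": 0, "y": 0, "z": 0, "rx": -0.2, "ry": 0, "rz": 0, "claw": 1}, {"x": 0, "y": 0, "z": 0, "rx": -0.4, "ry": 0, "rz": 0, "claw": 1}, {"x": 0, "y": 0, "z": 0, "rx": -0.6, "ry": 0, "rz": 0, "claw": 1}, {"x": 0, "y": 0, "z": 0, "rx": -0.8, "ry": 0, "rz": 0, "claw": 1}, {"x": 0, "y": 0, "z": 0, "rx": -1, "ry": 0, "rz": 0, "claw": 1}])

```text
clock: 32.45
tool_pos: [0.6131, 0.3501, 0.2311]
tcp_rot: [[0.002, 1.0, 0.006], [0.967, -0.003, 0.255], [0.255, 0.005, -0.967]]
force: [-0.8, 0.6, -2.1]
grip_width: 0.0646
gripper_force: 40.0
```

Call:
send_rows(targets=[{"x": 0, "y": 0, "z": 0, "rx": -0.2, "ry": 0, "rz": 0, "claw": 1}, {"x": 0, "y": 0, "z": 0, "rx": -0.4, "ry": 0, "rz": 0, "claw": 1}, {"x": 0, "y": 0, "z": 0, "rx": -0.6, "ry": 0, "rz": 0, "claw": 1}, {"x": 0, "y": 0, "z": 0, "rx": -0.8, "ry": 0, "rz": 0, "claw": 1}, {"x": 0, "y": 0, "z": 0, "rx": -1, "ry": 0, "rz": 0, "claw": 1}])

```text
clock: 32.95
tool_pos: [0.613, 0.3507, 0.2312]
tcp_rot: [[0.004, 1.0, 0.005], [0.965, -0.002, -0.262], [-0.262, 0.006, -0.965]]
force: [-0.4, -0.1, -1.1]
grip_width: 0.0648
gripper_force: 40.0
```

Call:
send_rows(targets=[{"x": -0.1, "y": -0.1, "z": 0, "rx": -0.1, "ry": 0, "rz": 0, "claw": 1}, {"x": -0.25, "y": -0.2, "z": 0, "rx": -0.2, "ry": 0, "rz": 0, "claw": 1}, {"x": -0.45, "y": -0.3, "z": 0, "rx": -0.3, "ry": 0, "rz": 0, "claw": 1}, {"x": -0.6, "y": -0.4, "z": 0, "rx": -0.4, "ry": 0, "rz": 0, "claw": 1}, {"x": -0.8, "y": -0.5, "z": 0, "rx": -0.5, "ry": 0, "rz": 0, "claw": 1}])

```text
clock: 33.45
tool_pos: [0.4521, 0.2497, 0.2299]
tcp_rot: [[0.004, 1.0, 0.004], [0.866, -0.001, -0.5], [-0.5, 0.006, -0.866]]
force: [0.4, 1.0, -0.8]
grip_width: 0.0649
gripper_force: 40.0
```

```bash
python3 - <<'E'
from h import *
im=robot.capture("scene"); t=robot.capture("top"); cv2.imwrite("pics/t11.png",t); cv2.imwrite("pics/s11f.png",im)
a=cv2.resize(im[220:480,250:500],(480,500)); b=cv2.resize(t[110:270,140:250],(320,466)); b=np.vstack([b,np.zeros((34,320,3),np.uint8)])
cv2.imwrite("pics/s11.png",np.hstack([a,b]))
o=robot.get_obs(); print(o["tool_pos"],o["tcp_rot"].round(3),o["force"],o["grip_width"])
for nm,I in(("scene",im),("top",t)):
  for c,a,m in blobs(I,*HUE["yellow"],6): print(nm,c,a)
E
```

```text
[0.44742441 0.24877372 0.22896578] [[-0.001  1.    -0.002]
 [ 0.864  0.    -0.503]
 [-0.503 -0.002 -0.864]] [ 0.82259497  0.67653349 -0.59351389] 0.06503891264101111
scene [190.3 259.4] 570
scene [207.9 247.9] 60
scene [352.7 415.9] 364
scene [343.6 425.4] 14
scene [563.1 463.9] 401
top [386.3 142.7] 486
top [154. 146.] 7
top [196.3 152.2] 49
top [384.4 158.8] 50
top [ 11.5 229.2] 123
top [ 25.6 227.4] 227
top [ 80.5 216.9] 97
top [ 38.6 229.9] 127
top [177.8 212.5] 6
top [ 52.1 232.9] 162
top [266.  242.7] 41
top [409.8 237.4] 17
top [241.5 269.5] 12
top [251.5 272.5] 6
```

View pics/s11.png

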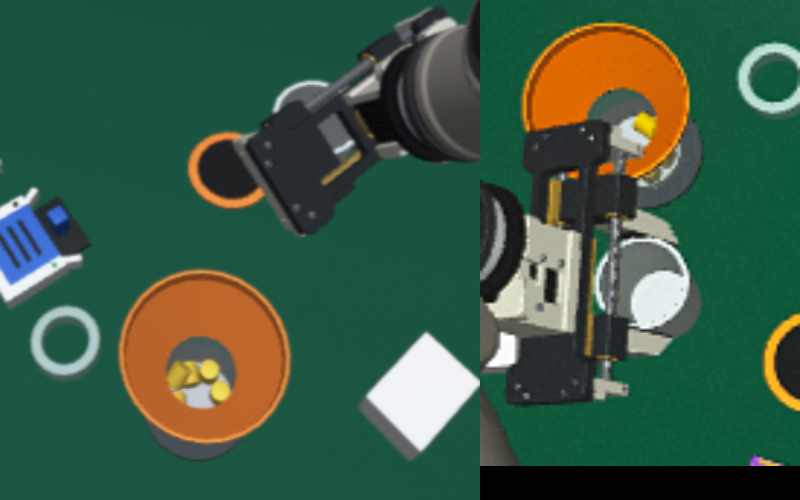

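About five spacers lie in the jar (scene ~(352,416)). The cup looks empty from above and the mat is clear. I take the cup to the coaster.

Call:
send_rows(targets=[{"x": -0.03, "y": -0.15, "z": 0, "rx": 0, "ry": 0, "rz": 0, "claw": 1}, {"x": -0.06, "y": -0.3, "z": 0, "rx": 0, "ry": 0, "rz": 0, "claw": 1}, {"x": -0.085, "y": -0.48, "z": -0.1, "rx": 0, "ry": 0, "rz": 0, "claw": 1}, {"x": -0.085, "y": -0.48, "z": -0.3, "rx": 0, "ry": 0, "rz": 0, "claw": 1}, {"x": -0.085, "y": -0.48, "z": -0.45, "rx": 0, "ry": 0, "rz": 0, "claw": 1}])

```text
clock: 34.05
tool_pos: [0.4363, 0.1541, 0.1387]
tcp_rot: [[0.005, 1.0, 0.003], [0.867, -0.003, -0.498], [-0.498, 0.005, -0.867]]
force: [0.7, -0.0, -1.4]
grip_width: 0.065
gripper_force: 40.0
```

Call:
send_rows(targets=[{"x": 0, "y": 0, "z": -0.1, "rx": 0, "ry": 0, "rz": 0, "claw": 1}, {"x": 0, "y": 0, "z": -0.2, "rx": 0, "ry": 0, "rz": 0, "claw": 1}, {"x": 0, "y": 0, "z": -0.25, "rx": 0, "ry": 0, "rz": 0, "claw": 1}, {"x": 0, "y": 0, "z": -0.25, "rx": 0, "ry": 0, "rz": 0, "claw": 1}, {"x": 0, "y": 0, "z": -0.25, "rx": 0, "ry": 0, "rz": 0, "claw": 1}])

```text
clock: 34.55
tool_pos: [0.4364, 0.1551, 0.0894]
tcp_rot: [[0.002, 1.0, 0.002], [0.866, -0.001, -0.499], [-0.499, 0.003, -0.866]]
force: [0.1, 0.6, -1.1]
grip_width: 0.0646
gripper_force: 40.0
```

```bash
python3 - <<'E'
from h import *
im=robot.capture("scene"); t=robot.capture("top")
a=cv2.resize(im[240:400,310:450],(420,480)); b=cv2.resize(t[185:285,195:295],(380,380)); b=np.vstack([b,np.zeros((100,380,3),np.uint8)])
cv2.imwrite("pics/s12.png",np.hstack([a,b]))
o=robot.get_obs(); print(o["tool_pos"],o["tcp_rot"].round(3),o["force"],o["grip_width"])
E
```

```text
[0.43641851 0.15513039 0.08950284] [[ 0.002  1.     0.002]
 [ 0.867 -0.001 -0.499]
 [-0.499  0.003 -0.867]] [ 0.11916825 -0.09468418 -0.05104231] 0.06466444822741294
```

View pics/s12.png

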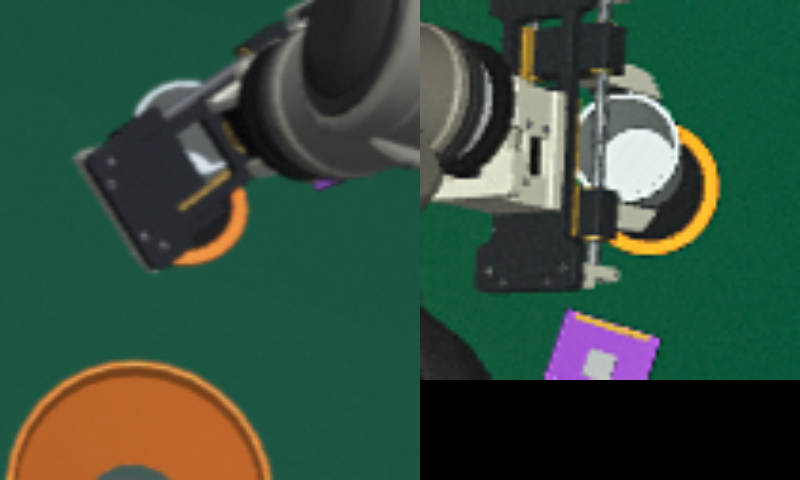

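```bash
python3 - <<'E'
from h import *
print(ray("top",[[250.5,223.7]],.1148), "expected",(.4364,.1601)); print("coaster px",[ (K@(R@np.array(X)+t))[:2]/(K@(R@np.array(X)+t))[2] for K,R,t in [cam("scene")] for X in ([.4305,.1576,.004],)], "scene0 says ~ (370,308)")
im=cv2.imread("pics/scene0.png")
ms=[m for c,a,m in blobs(im,*HUE["orange"],20) if np.hypot(*(c-[370,308]))<30]; m=np.any(ms,0); ys,xs=np.nonzero(m)
e=cv2.minEnclosingCircle(ray("scene",np.c_[xs,ys],.004).astype(np.float32)); print("coaster scene",e)
E
```

```text
[[0.43639557 0.1553921 ]] expected (0.4364, 0.1601)
coaster px [array([370.20962972, 308.08718062])] scene0 says ~ (370,308)
coaster scene ((0.43056970834732056, 0.15638743340969086), 0.04540390521287918)
```

The visible right rim edge with the known 68 mm diameter gives a cup centre y≈.160, as expected, so there was no slip. I correct the offset and set it down.

Call:
send_rows(targets=[{"x": -0.0295, "y": -0.014, "z": 0, "rx": 0, "ry": 0, "rz": 0, "claw": 1}, {"x": -0.0295, "y": -0.014, "z": -0.06, "rx": 0, "ry": 0, "rz": 0, "claw": 1}, {"x": -0.0295, "y": -0.014, "z": -0.12, "rx": 0, "ry": 0, "rz": 0, "claw": 1}, {"x": -0.0295, "y": -0.014, "z": -0.165, "rx": 0, "ry": 0, "rz": 0, "claw": 1}, {"x": -0.0295, "y": -0.014, "z": -0.165, "rx": 0, "ry": 0, "rz": 0, "claw": 1}])

```text
clock: 35.15
tool_pos: [0.4291, 0.1517, 0.054]
tcp_rot: [[-0.0, 1.0, -0.002], [0.865, -0.001, -0.501], [-0.501, -0.002, -0.865]]
force: [-0.0, 0.0, -0.9]
grip_width: 0.0651
gripper_force: 40.0
```

Call:
send_rows(targets=[{"x": 0, "y": 0, "z": -0.004, "rx": 0, "ry": 0, "rz": 0, "claw": 1}, {"x": 0, "y": 0, "z": -0.008, "rx": 0, "ry": 0, "rz": 0, "claw": 1}, {"x": 0, "y": 0, "z": -0.01, "rx": 0, "ry": 0, "rz": 0, "claw": 1}, {"x": 0, "y": 0, "z": -0.01, "rx": 0, "ry": 0, "rz": 0, "claw": 1}, {"x": 0, "y": 0, "z": -0.01, "rx": 0, "ry": 0, "rz": 0, "claw": 1}])

```text
clock: 35.65
tool_pos: [0.4297, 0.152, 0.0534]
tcp_rot: [[0.001, 1.0, 0.0], [0.866, -0.001, -0.5], [-0.5, 0.001, -0.866]]
force: [0.1, 0.2, -0.2]
grip_width: 0.0648
gripper_force: 40.0
```

Call:
send_rows(targets=[{"x": 0, "y": 0, "z": -0.003, "rx": 0, "ry": 0, "rz": 0, "claw": 1}, {"x": 0, "y": 0, "z": -0.003, "rx": 0, "ry": 0, "rz": 0, "claw": 0.2}, {"x": 0, "y": 0, "z": -0.003, "rx": 0, "ry": 0, "rz": 0, "claw": 0}, {"x": 0, "y": 0, "z": -0.003, "rx": 0, "ry": 0, "rz": 0, "claw": 0}, {"x": 0, "y": 0, "z": -0.003, "rx": 0, "ry": 0, "rz": 0, "claw": 0}])

```text
clock: 36.15
tool_pos: [0.4298, 0.152, 0.0527]
tcp_rot: [[0.001, 1.0, 0.0], [0.866, -0.001, -0.5], [-0.5, 0.001, -0.866]]
force: [0.0, 0.1, 0.2]
grip_width: 0.0904
gripper_force: 0.0
```

Call:
send_rows(targets=[{"x": 0, "y": 0, "z": 0, "rx": 0, "ry": 0, "rz": 0, "claw": 0}, {"x": 0, "y": 0.05, "z": 0.087, "rx": 0, "ry": 0, "rz": 0, "claw": 0}, {"x": 0, "y": 0.15, "z": 0.26, "rx": 0, "ry": 0, "rz": 0, "claw": 0}, {"x": 0, "y": 0.25, "z": 0.433, "rx": 0, "ry": 0, "rz": 0, "claw": 0}, {"x": 0, "y": 0.35, "z": 0.606, "rx": 0, "ry": 0, "rz": 0, "claw": 0}])

```text
clock: 36.65
tool_pos: [0.4294, 0.2226, 0.1752]
tcp_rot: [[0.001, 1.0, -0.0], [0.866, -0.001, -0.5], [-0.5, -0.0, -0.866]]
force: [1.0, 0.0, -0.3]
grip_width: 0.092
gripper_force: 0.0
```

Call:
send_rows(targets=[{"x": 0, "y": 0, "z": 0.1, "rx": 0.2, "ry": 0, "rz": 0, "claw": 0.3}, {"x": 0, "y": 0, "z": 0.2, "rx": 0.4, "ry": 0, "rz": 0, "claw": 0.6}, {"x": 0.2, "y": 0, "z": 0.2, "rx": 0.6, "ry": 0, "rz": 0, "claw": 1}, {"x": 0.4, "y": 0, "z": 0.2, "rx": 0.8, "ry": 0, "rz": 0, "claw": 1}, {"x": 0.5, "y": 0, "z": 0.2, "rx": 1, "ry": 0, "rz": 0, "claw": 1}])

```text
clock: 37.15
tool_pos: [0.5325, 0.2217, 0.2147]
tcp_rot: [[0.001, 1.0, 0.004], [1.0, -0.001, 0.004], [0.004, 0.004, -1.0]]
force: [0.4, 1.0, -1.2]
grip_width: 0.0566
gripper_force: 0.0
```

```bash
python3 - <<'E'
from h import *
im=robot.capture("scene"); t=robot.capture("top"); cv2.imwrite("pics/t13.png",t);cv2.imwrite("pics/s13.png",im)
a=im[180:480,150:500]; a=cv2.resize(a,(490,420)); b=cv2.resize(t[120:290,200:430],(500,370))[:, :305]; b=np.vstack([b,np.zeros((50,305,3),np.uint8)])
cv2.imwrite("pics/c13.png",np.hstack([a,b]))
o=robot.get_obs(); print(o["tool_pos"],o["tcp_rot"].round(3),o["force"],o["grip_width"])
hsv=cv2.cvtColor(t,cv2.COLOR_BGR2HSV)
w=cv2.inRange(hsv,np.array((0,0,110)),np.array((179,60,255)));k=np.zeros_like(w);k[200:265,225:285]=255;w&=k
N,l,s,c=cv2.connectedComponentsWithStats(w);i=1+s[1:,4].argmax();ys,xs=np.nonzero(l==i)
print("rim",cv2.minEnclosingCircle(ray("top",np.c_[xs,ys],.079).astype(np.float32)))
for n in("blue","yellow","green"):
  for nm,I,roi in(("top",t,(220,100,500,300)),("scene",im,(150,130,400,480))):
    for c,a,m in blobs(I,*HUE[n],15,roi): print(nm,n,c,a,ray(nm,c,.03)[0].round(4))
# button triangulate from first images
A=[]
for nm,f in(("top","top0"),("scene","scene0")):
    I=cv2.imread(f"pics/{f}.png"); c=[b[0] for b in blobs(I,*HUE["green"],60) if np.hypot(*(b[0]-([450.8,175.1] if nm=="top" else [188,199.4])))<8][0]
    K,R,tv=cam(nm); A.append((K@np.c_[R,tv],c))
X=cv2.triangulatePoints(A[0][0],A[1][0],A[0][1],A[1][1]).ravel(); print("button",X[:3]/X[3])
E
```

```text
[0.53224711 0.21936282 0.2139195 ] [[ 0.006  1.     0.002]
 [ 1.    -0.006  0.002]
 [ 0.002  0.002 -1.   ]] [-0.68451205 -0.08962267 -0.31885883] 0.048501119383177374
rim ((0.4301723837852478, 0.15696384012699127), 0.03372059017419815)
top blue [282.1 144.1] 483 [0.6544 0.0969]
top blue [279.6 160.6] 61 [0.6118 0.1015]
top blue [391.6 256.6] 48 [ 0.3791 -0.1779]
scene blue [294.1 194.5] 82 [ 0.3822 -0.174 ]
scene blue [260.  346.3] 860 [0.6575 0.0998]
scene blue [280.  333.7] 133 [0.6133 0.1019]
top yellow [386.3 142.7] 485 [ 0.6643 -0.1626]
top yellow [384.7 158.5] 46 [ 0.6235 -0.159 ]
top yellow [409.8 237.4] 17 [ 0.4271 -0.2217]
scene yellow [190.3 259.3] 574 [ 0.6669 -0.1593]
scene yellow [208.  247.9] 61 [ 0.6221 -0.1624]
scene yellow [352.8 415.9] 363 [0.6017 0.3036]
top green [488.  106.7] 327 [ 0.7644 -0.4172]
top green [450.8 175.1] 136 [ 0.5852 -0.3224]
scene green [188.  199.4] 108 [ 0.5894 -0.3176]
button [ 0.58743432 -0.32415899  0.02280729]
```

View pics/c13.png

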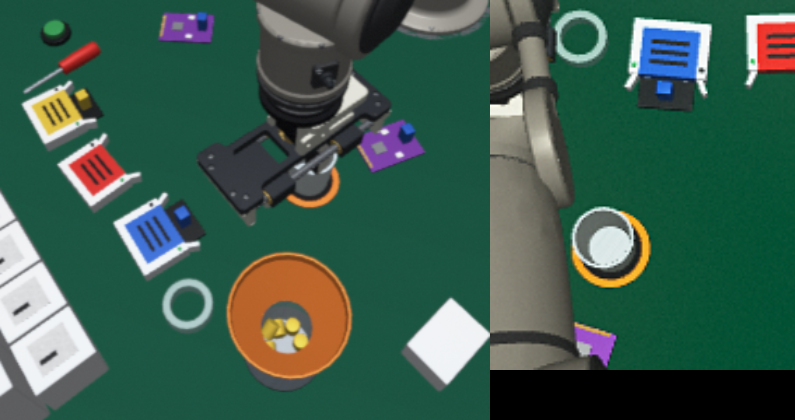

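The cup stands empty at (.430,.157), and the coaster centre is (.4305,.157). The spacers are in the jar and both boards are still home. The button top triangulates to (.5874,−.3242,.0228), so I go there with closed fingers.

Call:
send_rows(targets=[{"x": 0.02, "y": -0.18, "z": 0, "rx": 0, "ry": 0, "rz": 0, "claw": 1}, {"x": 0.04, "y": -0.38, "z": 0, "rx": 0, "ry": 0, "rz": 0, "claw": 1}, {"x": 0.06, "y": -0.58, "z": 0, "rx": 0, "ry": 0, "rz": 0, "claw": 1}, {"x": 0.08, "y": -0.78, "z": 0, "rx": 0, "ry": 0, "rz": 0, "claw": 1}, {"x": 0.092, "y": -0.906, "z": 0, "rx": 0, "ry": 0, "rz": 0, "claw": 1}])

```text
clock: 37.75
tool_pos: [0.5472, 0.039, 0.2137]
tcp_rot: [[0.001, 1.0, -0.002], [1.0, -0.001, -0.002], [-0.002, -0.002, -1.0]]
force: [0.4, 0.5, -0.4]
grip_width: 0.0084
gripper_force: 0.0
```

Call:
send_rows(targets=[{"x": 0.02, "y": -0.2, "z": 0, "rx": 0, "ry": 0, "rz": 0, "claw": 1}, {"x": 0.04, "y": -0.4, "z": 0, "rx": 0, "ry": 0, "rz": 0, "claw": 1}, {"x": 0.06, "y": -0.6, "z": 0, "rx": 0, "ry": 0, "rz": 0, "claw": 1}, {"x": 0.08, "y": -0.8, "z": 0, "rx": 0, "ry": 0, "rz": 0, "claw": 1}, {"x": 0.092, "y": -0.906, "z": 0, "rx": 0, "ry": 0, "rz": 0, "claw": 1}])

```text
clock: 38.25
tool_pos: [0.5658, -0.1425, 0.2136]
tcp_rot: [[0.002, 1.0, -0.002], [1.0, -0.002, -0.001], [-0.001, -0.002, -1.0]]
force: [1.3, 0.5, 0.3]
grip_width: 0.0001
gripper_force: 0.0
```

Call:
send_rows(targets=[{"x": 0.02, "y": -0.2, "z": 0, "rx": 0, "ry": 0, "rz": 0, "claw": 1}, {"x": 0.04, "y": -0.4, "z": 0, "rx": 0, "ry": 0, "rz": 0, "claw": 1}, {"x": 0.06, "y": -0.6, "z": 0, "rx": 0, "ry": 0, "rz": 0, "claw": 1}, {"x": 0.08, "y": -0.8, "z": 0, "rx": 0, "ry": 0, "rz": 0, "claw": 1}, {"x": 0.092, "y": -0.906, "z": 0, "rx": 0, "ry": 0, "rz": 0, "claw": 1}])

```text
clock: 38.75
tool_pos: [0.5842, -0.3237, 0.2132]
tcp_rot: [[0.003, 1.0, -0.002], [1.0, -0.003, -0.001], [-0.001, -0.002, -1.0]]
force: [0.4, -0.2, 0.5]
grip_width: 0.0002
gripper_force: 0.0
```

Call:
send_rows(targets=[{"x": 0, "y": 0, "z": -0.1, "rx": 0, "ry": 0, "rz": 0, "claw": 1}, {"x": 0, "y": 0, "z": -0.25, "rx": 0, "ry": 0, "rz": 0, "claw": 1}, {"x": 0, "y": 0, "z": -0.4, "rx": 0, "ry": 0, "rz": 0, "claw": 1}, {"x": 0, "y": 0, "z": -0.5, "rx": 0, "ry": 0, "rz": 0, "claw": 1}, {"x": 0, "y": 0, "z": -0.5, "rx": 0, "ry": 0, "rz": 0, "claw": 1}])

```text
clock: 39.25
tool_pos: [0.583, -0.3193, 0.1101]
tcp_rot: [[-0.0, 1.0, -0.007], [1.0, 0.0, 0.004], [0.004, -0.007, -1.0]]
force: [1.0, -0.2, 0.4]
grip_width: 0.0002
gripper_force: 0.0
```

Call:
send_rows(targets=[{"x": 0.018, "y": -0.01, "z": -0.1, "rx": 0, "ry": 0, "rz": 0, "claw": 1}, {"x": 0.018, "y": -0.01, "z": -0.25, "rx": 0, "ry": 0, "rz": 0, "claw": 1}, {"x": 0.018, "y": -0.01, "z": -0.35, "rx": 0, "ry": 0, "rz": 0, "claw": 1}, {"x": 0.018, "y": -0.01, "z": -0.35, "rx": 0, "ry": 0, "rz": 0, "claw": 1}, {"x": 0.018, "y": -0.01, "z": -0.35, "rx": 0, "ry": 0, "rz": 0, "claw": 1}])

```text
clock: 39.75
tool_pos: [0.5892, -0.3235, 0.0453]
tcp_rot: [[0.0, 1.0, 0.001], [1.0, -0.0, -0.001], [-0.001, 0.001, -1.0]]
force: [-0.2, -0.1, 0.1]
grip_width: 0.0006
gripper_force: 0.0
```

```bash
python3 - <<'E'
from h import *
o=robot.get_obs(); print(o["tool_pos"],o["force"],o["joints"].round(2))
t=robot.capture("top"); im=robot.capture("scene")
for n in("blue","yellow"):
  for nm,I,roi in(("top",t,(220,100,500,300)),("scene",im,(150,130,400,480))):
    for c,a,m in blobs(I,*HUE[n],15,roi): print(nm,n,c,a)
E
```

```text
[ 0.58916155 -0.32353304  0.04532406] [-0.17485355 -0.1325838   0.12990409] [-0.62  0.79  1.29 -0.    1.06 -0.62]
top blue [282.  144.1] 482
top blue [279.7 160.5] 59
top blue [234.4 297. ] 43
scene blue [317.9 138.1] 66
scene blue [294.1 194.6] 83
scene blue [260.  346.3] 860
scene blue [280.  333.7] 132
top yellow [386.3 142.7] 485
top yellow [384.7 158.5] 46
scene yellow [190.3 259.4] 570
scene yellow [207.9 247.9] 60
scene yellow [352.7 415.9] 364
```

Call:
send_rows(targets=[{"x": 0, "y": 0, "z": -0.03, "rx": 0, "ry": 0, "rz": 0, "claw": 1}, {"x": 0, "y": 0, "z": -0.06, "rx": 0, "ry": 0, "rz": 0, "claw": 1}, {"x": 0, "y": 0, "z": -0.08, "rx": 0, "ry": 0, "rz": 0, "claw": 1}, {"x": 0, "y": 0, "z": -0.09, "rx": 0, "ry": 0, "rz": 0, "claw": 1}, {"x": 0, "y": 0, "z": -0.09, "rx": 0, "ry": 0, "rz": 0, "claw": 1}])

```text
clock: 40.35
tool_pos: [0.5886, -0.3237, 0.026]
tcp_rot: [[0.001, 1.0, 0.0], [1.0, -0.001, -0.0], [-0.0, 0.0, -1.0]]
force: [-0.7, -0.2, 3.9]
grip_width: 0.0005
gripper_force: 1.9
```

Call:
send_rows(targets=[{"x": 0, "y": 0, "z": -0.01, "rx": 0, "ry": 0, "rz": 0, "claw": 1}, {"x": 0, "y": 0, "z": -0.02, "rx": 0, "ry": 0, "rz": 0, "claw": 1}, {"x": 0, "y": 0, "z": -0.025, "rx": 0, "ry": 0, "rz": 0, "claw": 1}, {"x": 0, "y": 0, "z": -0.03, "rx": 0, "ry": 0, "rz": 0, "claw": 1}, {"x": 0, "y": 0, "z": -0.03, "rx": 0, "ry": 0, "rz": 0, "claw": 1}])

```text
clock: 40.85
tool_pos: [0.5887, -0.3238, 0.0239]
tcp_rot: [[0.001, 1.0, 0.001], [1.0, -0.001, -0.001], [-0.001, 0.001, -1.0]]
force: [-8.3, 5.4, 24.6]
grip_width: 0.0002
gripper_force: 12.7
```

The button bottomed out at 25 N. I retreat.

Call:
send_rows(targets=[{"x": 0, "y": 0, "z": 0, "rx": 0, "ry": 0, "rz": 0, "claw": 1}, {"x": 0, "y": 0, "z": 0.1, "rx": 0, "ry": 0, "rz": 0, "claw": 1}, {"x": 0, "y": 0, "z": 0.25, "rx": 0, "ry": 0, "rz": 0, "claw": 1}, {"x": 0, "y": 0, "z": 0.45, "rx": 0, "ry": 0, "rz": 0, "claw": 1}, {"x": 0, "y": 0, "z": 0.6, "rx": 0, "ry": 0, "rz": 0, "claw": 1}])

```text
clock: 41.35
tool_pos: [0.5887, -0.3238, 0.1418]
tcp_rot: [[0.001, 1.0, 0.001], [1.0, -0.001, -0.001], [-0.001, 0.001, -1.0]]
force: [0.2, -0.0, -0.6]
grip_width: 0.0003
gripper_force: 0.0
```

Call:
send_rows(targets=[{"x": 0, "y": 0, "z": 0, "rx": 0, "ry": 0, "rz": 0, "claw": 1}, {"x": 0, "y": 0, "z": 0, "rx": 0, "ry": 0, "rz": 0, "claw": 1}, {"x": 0, "y": 0, "z": 0, "rx": 0, "ry": 0, "rz": 0, "claw": 1}])

```text
clock: 41.65
tool_pos: [0.5877, -0.3231, 0.138]
tcp_rot: [[0.001, 1.0, -0.003], [1.0, -0.001, 0.002], [0.002, -0.003, -1.0]]
force: [0.1, -0.2, -0.6]
grip_width: 0.0005
gripper_force: 0.0
```

```bash
python3 - <<'E'
from h import *
t=robot.capture("top"); im=robot.capture("scene")
o=robot.get_obs(); print(o["tool_pos"],o["force"])
for n in("blue","yellow","green"):
  for nm,I,roi in(("top",t,(220,100,500,300)),("scene",im,(150,130,400,480))):
    for c,a,m in blobs(I,*HUE[n],15,roi): print(nm,n,c,a)
print(robot.job_done())
E
```

```text
[ 0.58777779 -0.32314785  0.13795369] [ 0.55113784  0.55177412 -1.09123655]
top blue [282.  144.1] 482
top blue [279.7 160. ] 52
top blue [234.4 297. ] 43
scene blue [317.9 138.1] 66
scene blue [294.1 194.6] 83
scene blue [260.  346.3] 859
scene blue [280.  333.8] 129
top yellow [386.3 142.7] 485
top yellow [384.7 158.5] 46
scene yellow [190.3 259.4] 572
scene yellow [208.  247.9] 61
scene yellow [352.7 415.9] 365
scene green [188.  199.4] 108
the job is handed in; nothing more can be done
None
```

I handed the job in at about 42 s: the blue and yellow boards (no red board was found) are home, the spacers are in the jar with none seen elsewhere, the empty cup is centred on the coaster, and the button was pressed to its stop.

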